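# Clamp a circuit panel with four knobs, crosswise in two passes

### The job

Clamp the circuit panel in the sloping stand evenly by tightening its four knobs clockwise crosswise, in two passes: after the first knob of a pass take the one diagonally opposite, then the other two. In the first pass bring each knob just snug, its indicator pin about half out; only when all four are snug, go round again crosswise and tighten each fully, pin all the way out against its stop. Leave the things lying round the stand where they are.

Things in the scene. Friction and masses are not known exactly. Their poses are not given: they have to be found in the camera images.
- stand: clamping stand screwed to the table, 190 x 230 mm: a bed sloping up at 28 degrees away from the robot carries a circuit panel under a dark steel frame with four black knobs at its corners, 110 mm apart up the slope, 140 mm across. Knob axes lean 28 degrees from vertical towards the stand's -x. Origin: centre of its underside; x points to the high edge, z up
- grip_near_left (a point): centre of the bar grip of the near left (robot side, +y) knob: bar 46 mm long, 13 wide, 30 high, this point 14 mm below its top and 40 mm above the frame. z points out of the bed along the knob's axis, x along the bar, y across it. Turns without rising or sinking; tightens clockwise seen from above (about -z)
- grip_near_right (a point): centre of the bar grip of the near right (robot side, -y) knob: bar 46 mm long, 13 wide, 30 high, this point 14 mm below its top and 40 mm above the frame. z points out of the bed along the knob's axis, x along the bar, y across it. Turns without rising or sinking; tightens clockwise seen from above (about -z)
- grip_far_right (a point): centre of the bar grip of the far right (upper edge, -y) knob: bar 46 mm long, 13 wide, 30 high, this point 14 mm below its top and 40 mm above the frame. z points out of the bed along the knob's axis, x along the bar, y across it. Turns without rising or sinking; tightens clockwise seen from above (about -z)
- grip_far_left (a point): centre of the bar grip of the far left (upper edge, +y) knob: bar 46 mm long, 13 wide, 30 high, this point 14 mm below its top and 40 mm above the frame. z points out of the bed along the knob's axis, x along the bar, y across it. Turns without rising or sinking; tightens clockwise seen from above (about -z)
- pin_near_left (a joint): how far (m) the 8 mm thick steel pin 31 mm outboard of the near left (robot side, +y) knob stands out: 0 flush, 0.006 half (snug), 0.012 full. Knob first runs free (0.02 N m) through a slack of 0.05 to 0.55 rad, different for each knob and not shown by the bar's direction; then takes hold (0.12 N m), pin rising 12 mm per rad to a hard stop. Stays where left
- pin_near_right (a joint): how far (m) the 8 mm thick steel pin 31 mm outboard of the near right (robot side, -y) knob stands out: 0 flush, 0.006 half (snug), 0.012 full. Knob first runs free (0.02 N m) through a slack of 0.05 to 0.55 rad, different for each knob and not shown by the bar's direction; then takes hold (0.12 N m), pin rising 12 mm per rad to a hard stop. Stays where left
- pin_far_right (a joint): how far (m) the 8 mm thick steel pin 31 mm outboard of the far right (upper edge, -y) knob stands out: 0 flush, 0.006 half (snug), 0.012 full. Knob first runs free (0.02 N m) through a slack of 0.05 to 0.55 rad, different for each knob and not shown by the bar's direction; then takes hold (0.12 N m), pin rising 12 mm per rad to a hard stop. Stays where left
- pin_far_left (a joint): how far (m) the 8 mm thick steel pin 31 mm outboard of the far left (upper edge, +y) knob stands out: 0 flush, 0.006 half (snug), 0.012 full. Knob first runs free (0.02 N m) through a slack of 0.05 to 0.55 rad, different for each knob and not shown by the bar's direction; then takes hold (0.12 N m), pin rising 12 mm per rad to a hard stop. Stays where left
- hex_key: hex key, 31 x 78 x 5 mm, a bystander lying right of the stand; origin at the centre of its underside
- cleaning_block: grey cleaning block, 25 x 60 x 14 mm, a bystander lying right of the stand; origin at the centre of its underside
- masking_roll: black roll of masking tape, 62 x 59 x 19 mm, a bystander lying left of the stand; origin at the centre of its underside
- pen_table: pen, 9 x 140 x 10 mm, a bystander lying in front of the stand; origin at the centre of its underside

How it is judged:
By the outcome, as a careful person would: the job done as asked, in the order asked, and still so for the second after the job is handed in, with the robot touching nothing.
It also fails if it takes over 72 s, if anything falls off the work surface, if the arm or the gripper's body presses on something with over 40 N, if the wrist force passes 120 N, or if a joint passes its speed limit or range.

### The arm

A 6-joint arm with a two-finger parallel gripper is mounted at the origin on a cart in front of the work surface, level with it; the furniture and walls round the work are solid. World frame = base frame: x ahead of the robot, y to its left, z up, the work surface at z = 0. Lengths are in m, angles in rad, forces in N, time in s.
With the tool pointing down it reaches from about 0.35 to 0.775 m from the base axis. Payload 5.5 kg.
Tool frame: the origin (TCP) lies on the centre line of the jaws, within the pads' length; the fingertips stand 17 mm ahead of it and the grasp point (between the pads) lies 2 mm behind it; z points along the fingers, y is the line along which they close (so a half turn about z gives the same grasp; the last joint's range is limited). The gripper opens to 85 mm and grips with 20 to 120 N. Pads are 22 mm wide; open, the fingers measure 114 mm over their backs; the gripper's body (76 mm by 85 mm) begins 54 mm behind the grasp point. The pads swing forward as they close: fully open they stand 13 mm farther back than shut.
Start: joints at [1.012, 0.313, 0.046, 1.304, 0, 1.431], TCP at [0.234, 0.525, 0.248] pointing down, gripper open.
Joint ranges: [-2.76, 2.76], [-0.86, 1.69], [-1.03, 1.26], [-2.2, 2.34], [-1.47, 1.5], [-3.14, 3.14]. Speed limits (rad/s): [2.57, 2.57, 3.14, 3.14, 3.14, 3.14].

### API

Orientations are given as a unit quaternion [w, x, y, z].
In Python, from plant import r gives the robot as it stands.
- The arm moves only by the tool jog_arm, never from a script. Its argument "plan" is a list of rows, each an object of numbers: "dx", "dy", "dz": the shift along the tool's x, y, z in cm; "rx", "ry", "rz": the turn, a rotation vector about the tool's x, y, z in degrees. In form: [{"dx": .., "dy": .., "dz": .., "rx": .., "ry": .., "rz": ..}, ...]. A call has 1 to 20 rows; each row shifts and turns the commanded pose from where the row before left it, along the tool's axes as they then stand; what a row does not reach is not made up. A row lasts 1/10 s, in which the tool goes at most 50 mm and 8.59 degrees, less where a joint would pass 70% of its speed; a pose out of reach is approached as far as the arm can. A call is refused whole if a number of a shift passes 5 or a number of a turn 8.59, either way. A call with a gripper value outside its range is refused whole. "fingers" is the opening in per cent of the stroke, from 0 (shut) to 100 (fully open), set as the call begins (left out, the last holds). The fingers move at their own pace and stop on an object; the grip force is fixed at half the most. Time passes only in rows, so rows that do not move let the fingers close. It gives the time, the measured TCP pose, the force, the opening and the grip force at its end, in the units of the state.
- r.get_obs(): the state, without advancing time (a new reading comes with each control period).
- r.read_camera(name): name is "scene" or "top" or "wrist"; returns the picture (384x512x3 uint8, red, green, blue); there is no depth.
- r.camera_params(name): a dict with "intrinsics" (3x3 intrinsics, pixels), "camera_from_world" (4x4, takes a point from world to camera coordinates); the wrist camera has in their place "T_tool_cam" (4x4, takes a point from camera to tool coordinates, whose origin is the TCP and whose axes are the flange's). Camera axes: x right, y up, looking along -z (the intrinsics and any distortion apply to the point x, -y, -z); pixel columns grow to the right and rows downward; lengths in m; the calibration is good to about 2 mm. The wrist camera is an equidistant fisheye: a pixel r from the principal point sees the ray r / f radians off the axis. A picture is of the moment at which its call begins: read the wrist's pose just before it. camera_params takes no time and is no camera call.
- r.finish_job(): hands the job in; it is judged then, once.
The state is a dict: "clock": time; "q": joint angles; "qd": joint speeds; "joint_torque": joint torques, N m; "eef_pos": TCP position; "tool_rot": TCP orientation; "force": force on the tool from outside, world axes, zero at the start; "ft_torque": the same for the moment, N m; "opening": opening from 0.0 (shut) to 1.0 (fully open); "grip_force": force on a finger pad.
Only numpy, scipy, OpenCV 4.12 (cv2) and the standard library are available. Lean on these libraries where they do the work, as an engineer would, in place of code of your own. Each camera call takes 0.05 s, during which the arm holds its last target. There are 200 camera calls.

## Working session

There is one attempt and no reset: what is moved stays moved. The work goes in short steps, Python scripts to look and compute and a tool call to move; the robot and the scene stay as the last step left them, time stands still between calls to the robot, and variables do not carry over. Pictures are saved under pics/ and viewed, at most 10 in all, crops included, and the job is handed in when it is done.

Besides the shell and the picture viewer there is one more tool, called as name([rows], argument=value, ...), one row to a line, values as JSON. jog_arm: Moves the arm, as the interface text tells. Its arguments: {"type":"object","properties":{"plan":{"type":"array"},"fingers":{"type":"number"}},"required":["plan"]}

```bash
mkdir -p pics; ls; cat > go.py <<'E'
from plant import r
import cv2,numpy as np
E
python3 - <<'E'
from go import *
o=r.get_obs();print(o['clock'],o['eef_pos'],o['tool_rot'],o['q'])
ims=[]
for n in['scene','top']:
    im=r.read_camera(n)[:,:,::-1];cv2.imwrite(f'pics/{n}0.png',im);p=r.camera_params(n);print(n,p)
    ims.append(im)
print(r.camera_params('wrist'))
E
```

```text
pics
0.0 [0.2335656  0.5248859  0.24742541] [-3.07251644e-04  2.07863147e-01  9.78157494e-01 -8.56922423e-04] [ 1.01242230e+00  3.13967835e-01  4.49741386e-02  1.30362329e+00
 -8.57632928e-06  1.43120225e+00]
scene {'intrinsics': array([[498.53136852,   0.        , 260.90528917],
       [  0.        , 498.53136852, 195.78894927],
       [  0.        ,   0.        ,   1.        ]]), 'camera_from_world': array([[ 0.53038464, -0.8477467 ,  0.00420326, -0.45826484],
       [ 0.54150443,  0.34259358,  0.7677256 , -0.33278191],
       [-0.65227685, -0.40491378,  0.64076496, -0.76068992],
       [ 0.        ,  0.        ,  0.        ,  1.        ]])}
top {'intrinsics': array([[350.09485138,   0.        , 249.62783641],
       [  0.        , 350.09485138, 188.82607046],
       [  0.        ,   0.        ,   1.        ]]), 'camera_from_world': array([[ 0.00510008, -0.99996523,  0.00659714, -0.21816102],
       [ 0.99866466,  0.00543239,  0.05137502, -0.56961967],
       [-0.05140907,  0.00632631,  0.99865764, -0.9229134 ],
       [ 0.        ,  0.        ,  0.        ,  1.        ]])}
{'intrinsics': array([[297.31863964,   0.        , 253.26752667],
       [  0.        , 297.31863964, 186.48960101],
       [  0.        ,   0.        ,   1.        ]]), 'T_tool_cam': array([[-1.59249895e-03,  9.65188025e-01,  2.61552176e-01,
         6.76632730e-02],
       [ 9.99998634e-01,  1.65269147e-03, -1.01748181e-05,
         5.74564381e-04],
       [-4.42085663e-04,  2.61551802e-01, -9.65189339e-01,
        -1.26459812e-01],
       [ 0.00000000e+00,  0.00000000e+00,  0.00000000e+00,
         1.00000000e+00]])}
```

```bash
python3 - <<'E'
import cv2
a=cv2.imread('pics/top0.png')
cv2.imwrite('pics/top0b.png',cv2.resize(a,(800,600),interpolation=cv2.INTER_CUBIC))
a=cv2.imread('pics/scene0.png')
cv2.imwrite('pics/scene0b.png',cv2.resize(a,(800,600),interpolation=cv2.INTER_CUBIC))
E
```

```text
(no output)
```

View pics/top0b.png

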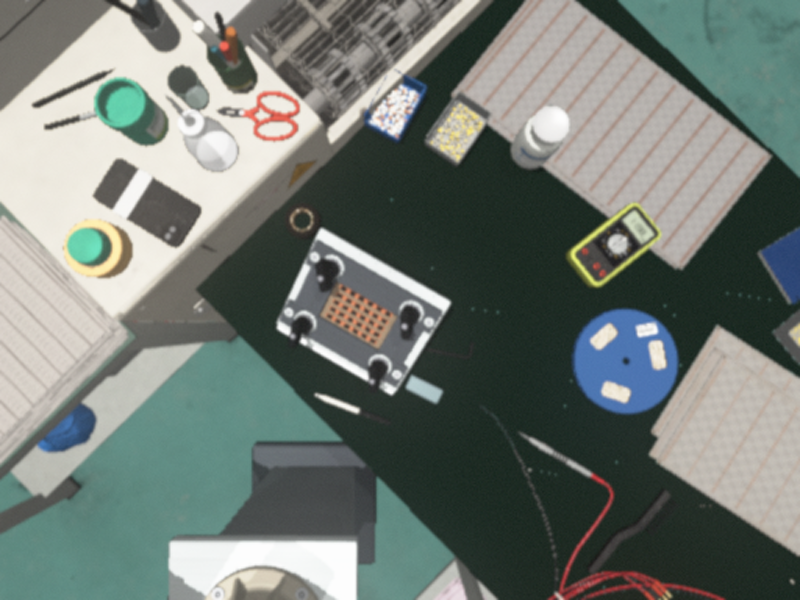

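View pics/scene0b.png

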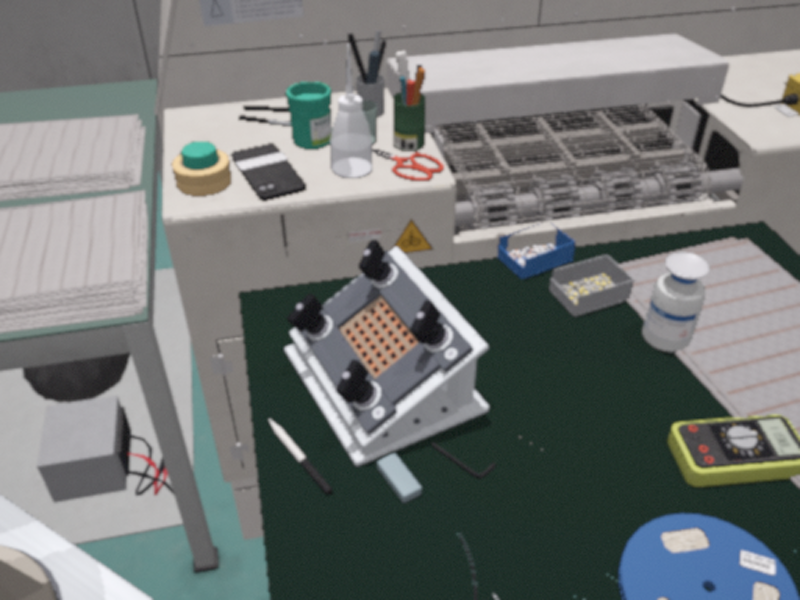

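The top view shows the stand around (365,310) of 800x600, turned about -28° in yaw. Its knobs are at (325,272), (300,325), (410,318) and (380,370). The scene view shows the same four knobs at (375,263), (310,318), (430,325) and (355,383).

```bash
python3 - <<'E'
import cv2,numpy as np
a=cv2.imread('pics/top0.png')[140:260,170:295]; b=cv2.imread('pics/scene0.png')[148:298,178:318]
a=cv2.resize(a,(400,384),interpolation=cv2.INTER_CUBIC);b=cv2.resize(b,(400,429),interpolation=cv2.INTER_CUBIC)
c=np.zeros((429,800,3),np.uint8);c[:384,:400]=a;c[:,400:]=b
c=np.clip((c/255.)**0.6*255,0,255).astype(np.uint8)
cv2.imwrite('pics/crop1.png',c)
E
```

```text
(no output)
```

View pics/crop1.png

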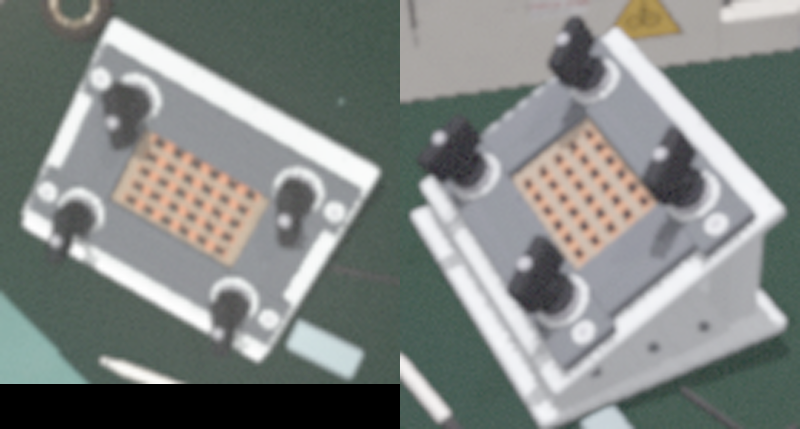

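The crop shows the pins as light dots: in the top crop at (100,77) FL, (47,190) NL, (335,212) FR and (268,320) NR; in the scene crop at (715,222) FR and (583,331) NR. I'll fit x, y, z and yaw to these points.

```bash
cat >> go.py <<'E'
from scipy.optimize import least_squares
from scipy.spatial.transform import Rotation as R
def proj(n,P):
    p=r.camera_params(n);P=np.atleast_2d(P);T=p['camera_from_world'];c=P@T[:3,:3].T+T[:3,3]
    K=p['intrinsics'];return np.c_[K[0,2]+K[0,0]*c[:,0]/-c[:,2],K[1,2]+K[1,1]*-c[:,1]/-c[:,2]]
NM=['NL','NR','FR','FL'];SX=np.array([-1,-1,1,1]);SY=np.array([1,-1,-1,1])
def Rs(yaw): return R.from_euler('z',yaw)*R.from_euler('y',-28,degrees=True) # bed frame: z leans to stand -x
def bed(s,k,out=0,h=0): # s: x,y,z(frame surface centre),yaw
    return np.array(s[:3])+Rs(s[3]).apply([SX[k]*.055,SY[k]*(.07+out),h])
E
python3 - <<'E'
from go import *
top={3:(100,77),0:(47,190),2:(335,212),1:(268,320)}
sc={2:(715,222),1:(583,331)}
ob=[('top',k,np.array(v)/3.2+[170,140]-.3) for k,v in top.items()]+[('scene',k,(np.array(v)-[400,0])/2.857+[178,148]-.3) for k,v in sc.items()]
dk={3:(130,100),0:(77,215),2:(298,193),1:(235,302)};ds={3:(588,75),0:(472,172),2:(686,190),1:(557,298)}
ob2=[('top',k,np.array(v)/3.2+[170,140]-.3) for k,v in dk.items()]+[('scene',k,(np.array(v)-[400,0])/2.857+[178,148]-.3) for k,v in ds.items()]
f=lambda s:np.concatenate([(proj(n,bed(s,k,.031,.002))[0]-u) for n,k,u in ob]+[.4*(proj(n,bed(s,k,0,.005))[0]-u) for n,k,u in ob2])
q=least_squares(f,[.5,-.1,.1,-.5]);print(q.x,np.rad2deg(q.x[3]));print(q.fun.reshape(-1,2).round(1))
for k in range(4): print(NM[k],bed(q.x,k,0,.04).round(4))
E
```

```text
[ 0.53283215 -0.1608182   0.0861058  -0.51955351] -29.76822355874789
[[-0.1  0.5]
 [-0.3  0.5]
 [-0.8  0.4]
 [-0.5 -0. ]
 [ 0.5  0.2]
 [ 0.1 -0.5]
 [ 0.5  0. ]
 [ 0.2 -0.3]
 [-0.3  0.1]
 [-0.4 -0. ]
 [ 0.9  0.3]
 [ 0.6  0.1]
 [ 0.7  0.2]
 [ 0.5 -0.2]]
NL [ 0.5091 -0.0666  0.0956]
NR [ 0.4396 -0.1881  0.0956]
FR [ 0.5239 -0.2364  0.1472]
FL [ 0.5934 -0.1148  0.1472]
```

```bash
python3 - <<'E'
from go import *
def tri(a,b):
    f=lambda P:np.r_[proj('top',P)[0]-np.array(a)/1.5625,proj('scene',P)[0]-np.array(b)/1.5625]
    q=least_squares(f,[.5,0,.1]);return q.x.round(3),abs(q.fun).max().round(1)
print('cabinet corner',tri((325,125),(453,203)),'cab front',tri((132,310),(168,215)))
print('trolley',tri((130,338),(148,320)))
s=[.5328,-.1608,.0861,-.5196]
o=r.get_obs();w=o['tool_rot'];Rc=R.from_quat([w[1],w[2],w[3],w[0]]);p=o['eef_pos']
B=Rs(s[3]).as_matrix();Rt=R.from_matrix(np.c_[-B[:,0],B[:,1],-B[:,2]])
t=np.array(s[:3])+B[:,2]*.14;print('target',t,'delta world',t-p)
print('rotvec deg in tool',np.rad2deg((Rc.inv()*Rt).as_rotvec()))
print('Rc',Rc.as_matrix().round(3).tolist());print('delta in cur tool cm',Rc.inv().apply(t-p)*100)
E
```

```text
cabinet corner (array([ 0.833, -0.106,  0.099]), np.float64(1.8)) cab front (array([0.533, 0.176, 0.142]), np.float64(4.9))
trolley (array([ 0.497,  0.257, -0.059]), np.float64(1.8))
target [ 0.47574864 -0.12816486  0.20971266] delta world [ 0.24213404 -0.65311411 -0.03778658]
rotvec deg in tool [  1.31956861 -27.98523417   5.68275131]
Rc [[-0.914, 0.407, -0.001], [0.407, 0.914, -0.001], [0.0, -0.002, -1.0]]
delta in cur tool cm [-48.68166167 -49.81404526   3.84763957]
```

jog_arm([
  {"dx": -2.7,"dy": -2.7},
  {"dx": -2.7,"dy": -2.7},
  {"dx": -2.7,"dy": -2.7},
  {"dx": -2.7,"dy": -2.7},
  {"dx": -2.7,"dy": -2.7},
  {"dx": -2.7,"dy": -2.7},
  {"dx": -2.7,"dy": -2.7},
  {"dx": -2.7,"dy": -2.7},
  {"dx": -2.7,"dy": -2.7},
  {"dx": -2.7,"dy": -2.7},
  {"dx": -2.7,"dy": -2.7},
  {"dx": -2.7,"dy": -2.7},
  {"dx": -2.7,"dy": -2.7},
  {"dx": -2.7,"dy": -2.7},
  {"dx": -2.7,"dy": -3.0},
  {"dx": -2.7,"dy": -3.0},
  {"ry": -7,"rz": 1.4},
  {"ry": -7,"rz": 1.4},
  {"ry": -7,"rz": 1.4},
  {"ry": -7,"rz": 1.4},
])

```text
invalid input
```

jog_arm([
  {"dx": -2.7,"dy": -2.7,"dz": 0,"rx": 0,"ry": 0,"rz": 0},
  {"dx": -2.7,"dy": -2.7,"dz": 0,"rx": 0,"ry": 0,"rz": 0},
])

```text
clock: 0.3
eef_pos: [0.261, 0.4535, 0.2474]
tool_rot: [-0.0, 0.207, 0.978, -0.001]
force: [1.3, -0.5, 0.4]
opening: 0.996
grip_force: 0.0
```

jog_arm([
  {"dx": -3,"dy": -3,"dz": 0,"rx": 0,"ry": 0,"rz": 0},
  {"dx": -3,"dy": -3,"dz": 0,"rx": 0,"ry": 0,"rz": 0},
  {"dx": -3,"dy": -3,"dz": 0,"rx": 0,"ry": 0,"rz": 0},
  {"dx": -3,"dy": -3,"dz": 0,"rx": 0,"ry": 0,"rz": 0},
  {"dx": -3,"dy": -3,"dz": 0,"rx": 0,"ry": 0,"rz": 0},
  {"dx": -3,"dy": -3,"dz": 0,"rx": 0,"ry": 0,"rz": 0},
  {"dx": -3,"dy": -3,"dz": 0,"rx": 0,"ry": 0,"rz": 0},
  {"dx": -3,"dy": -3,"dz": 0,"rx": 0,"ry": 0,"rz": 0},
  {"dx": -3,"dy": -3,"dz": 0,"rx": 0,"ry": 0,"rz": 0},
  {"dx": -3,"dy": -3,"dz": 0,"rx": 0,"ry": 0,"rz": 0},
  {"dx": -3,"dy": -3,"dz": 0,"rx": 0,"ry": 0,"rz": 0},
  {"dx": -3,"dy": -3,"dz": 0,"rx": 0,"ry": 0,"rz": 0},
  {"dx": -3,"dy": -3,"dz": 0,"rx": 0,"ry": 0,"rz": 0},
  {"dx": -3,"dy": -3,"dz": 0,"rx": 0,"ry": 0,"rz": 0},
  {"dx": -1.3,"dy": -2.4,"dz": 3.8,"rx": 0,"ry": 0,"rz": 0},
  {"dx": 0,"dy": 0,"dz": 0,"rx": 0.3,"ry": -7,"rz": 1.4},
  {"dx": 0,"dy": 0,"dz": 0,"rx": 0.3,"ry": -7,"rz": 1.4},
  {"dx": 0,"dy": 0,"dz": 0,"rx": 0.3,"ry": -7,"rz": 1.4},
  {"dx": 0,"dy": 0,"dz": 0,"rx": 0.3,"ry": -7,"rz": 1.4},
  {"dx": 0,"dy": 0,"dz": 0,"rx": 0,"ry": 0,"rz": 0},
])

```text
clock: 2.3
eef_pos: [0.4699, -0.1245, 0.2047]
tool_rot: [0.23, 0.248, 0.939, -0.06]
force: [-1.7, 0.8, -0.7]
opening: 1.0
grip_force: 0.0
```

```bash
python3 - <<'E'
from go import *
o=r.get_obs();print(o['eef_pos'],o['tool_rot'],o['q'].round(3),o['ft_torque'])
im=r.read_camera('wrist')[:,:,::-1];cv2.imwrite('pics/w1.png',im)
cv2.imwrite('pics/w1b.png',cv2.resize(im,(800,600),interpolation=cv2.INTER_CUBIC))
np.save('w1.npy',np.r_[o['eef_pos'],o['tool_rot']])
E
```

```text
[ 0.46986371 -0.12449872  0.20469754] [ 0.23040866  0.2484588   0.93894366 -0.05970659] [-0.392 -0.179 -0.719  0.553 -0.056  0.112] [ 0.25049777  0.4670821  -0.00443832]
```

View pics/w1b.png

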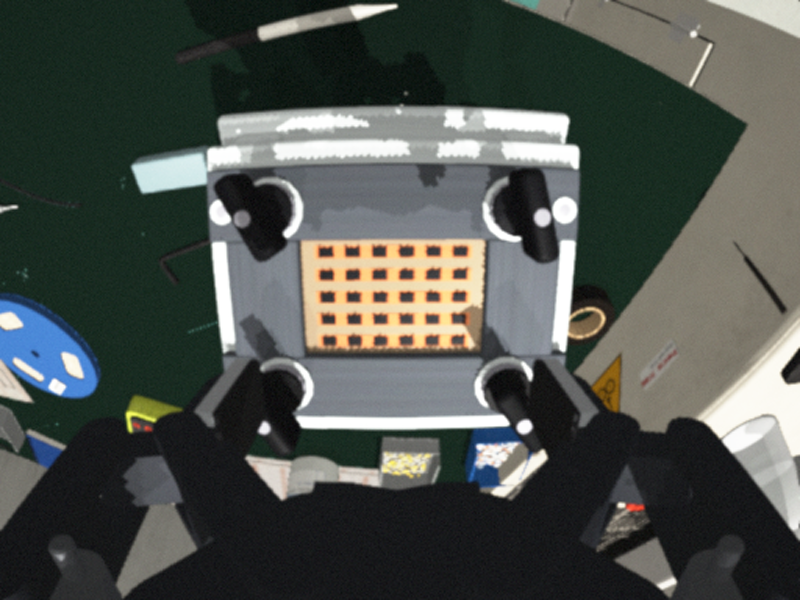

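The wrist view shows all four bars with a light dot on top of each: NR (241,217), NL (542,217), FR (264,427) and FL (525,427). The pins are at (221,210) NR and (566,210) NL. Next I rectify patches at bar-top height to get the centres and bar directions.

```bash
cat >> go.py <<'E'
s=np.array([.5328,-.1608,.0861,-.5196])
def Rq(w): return R.from_quat([w[1],w[2],w[3],w[0]])
def wproj(P,pose):
    p=r.camera_params('wrist');K=p['intrinsics'];T=p['T_tool_cam']
    t=Rq(pose[3:]).inv().apply(P-pose[:3]);c=(t-T[:3,3])@T[:3,:3]
    d=np.c_[c[:,0],-c[:,1],-c[:,2]];rho=np.hypot(d[:,0],d[:,1]);th=np.arctan2(rho,d[:,2])
    return np.c_[K[0,2],K[1,2]]+K[0,0]*(th/np.maximum(rho,1e-9))[:,None]*d[:,:2]
def rect(im,pose,k,h,half=.035,n=350,s=s,off=(0,0)):
    # image right=bed -y (stand right), up = bed +x
    u=np.linspace(-half,half,n);Y,X=np.meshgrid(-u,-u)
    c=bed(s,k,0,h);P=c+Rs(s[3]).apply(np.c_[X.ravel()+off[0],Y.ravel()+off[1],0*X.ravel()])
    m=wproj(P,pose).astype(np.float32).reshape(n,n,2)
    return cv2.remap(im,m[...,0],m[...,1],cv2.INTER_CUBIC)
E
python3 - <<'E'
from go import *
im=cv2.imread('pics/w1.png');pose=np.load('w1.npy')
out=np.zeros((600,600,3),np.uint8)
for k,(a,b) in {3:(0,0),2:(0,300),0:(300,0),1:(300,300)}.items():
    t=rect(im,pose,k,.054,n=300);t=np.clip((t/255.)**.5*255,0,255).astype(np.uint8)
    cv2.drawMarker(t,(150,150),(0,0,255),0,10);out[a:a+300,b:b+300]=t
cv2.imwrite('pics/rect1.png',out)
E
```

```text
(no output)
```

View pics/rect1.png

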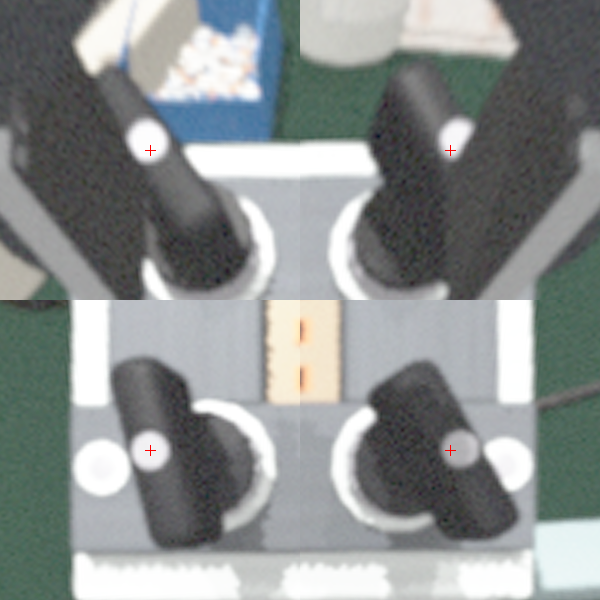

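The patches show the bar-top dots at NL (150,450), NR (460,450), FL (148,138) and FR (457,138), and pins at NL (100,467) and NR (505,467). I'll refit the pose with these and get bar directions from line segments.

```bash
cat > fit.py <<'E'
from go import *
im=cv2.imread('pics/w1.png');pose=np.load('w1.npy')
def ptw(k,px,h,n=300,half=.035): # patch px -> wrist px
    u=-half+2*half*px[0]/(n-1);v=-half+2*half*px[1]/(n-1)
    return wproj((bed(s,k,0,h)+Rs(s[3]).apply([-v,-u,0]))[None],pose)[0]
dots={0:(150,150),1:(160,150),3:(148,138),2:(157,138)};pins={0:(100,167),1:(205,167)}
wd={k:ptw(k,v,.054) for k,v in dots.items()};wp={k:ptw(k,v,.054) for k,v in pins.items()}
top={3:(100,77),0:(47,190),2:(335,212),1:(268,320)};sc={2:(715,222),1:(583,331)}
ob=[('top',k,np.array(v)/3.2+[170,140]-.3) for k,v in top.items()]+[('scene',k,(np.array(v)-[400,0])/2.857+[178,148]-.3) for k,v in sc.items()]
def f(x):
    g=[(proj(n,bed(x,k,.031,.001))[0]-u)*2 for n,k,u in ob]
    g+=[wproj(bed(x,k,0,.054)[None],pose)[0]-u for k,u in wd.items()]
    g+=[wproj(bed(x,k,.031,.001)[None],pose)[0]-u for k,u in wp.items()]
    return np.concatenate(g)
q=least_squares(f,s);print(q.x.round(4),np.rad2deg(q.x[3]));print(q.fun.reshape(-1,2).round(1).tolist())
q2=least_squares(lambda x:f(x)[12:],s);print('wrist only',q2.x.round(4),q2.fun.reshape(-1,2).round(1).tolist())
L=cv2.createLineSegmentDetector()
for k in range(4):
    t=rect(im,pose,k,.054,n=300);g=cv2.GaussianBlur(cv2.cvtColor(np.clip((t/255.)**.5*255,0,255).astype(np.uint8),6),(5,5),0)
    for l in L.detect(g)[0][:,0]:
        d=l[2:]-l[:2];n=np.hypot(*d);e=d/n;dist=(dots[k]-l[:2])@[-e[1],e[0]]
        a=np.rad2deg(np.arctan2(-d[0],-d[1]));a=(a+90)%180-90
        if n>40 and abs(dist)<60 and abs(a)<60: print(NM[k],l.round(),'len',n.round(),'dist',dist.round(),'ang',a.round(1))
E
python3 fit.py
```

```text
[ 0.5316 -0.1611  0.0883 -0.5198] -29.783608095146196
[[0.0, 1.4], [-0.4, 1.7], [-1.0, 1.5], [-0.6, 0.7], [1.2, 0.1], [0.2, -1.2], [-0.0, 0.9], [1.0, 0.8], [-0.4, -0.9], [-0.1, -0.9], [-0.9, 0.7], [0.9, 0.7]]
wrist only [ 0.5303 -0.1605  0.0897 -0.5179] [[0.6, 0.1], [-0.0, 0.3], [0.3, -0.5], [-0.7, -0.4], [-0.3, 0.0], [0.1, 0.4]]
NL [111.  99. 107.  52.] len 47.0 dist 35.0 ang 4.9
NL [154. 249. 126. 155.] len 97.0 dist 24.0 ang 16.6
NL [108.  52. 108.   1.] len 51.0 dist 43.0 ang -0.3
NR [182. 148. 206. 191.] len 50.0 dist 20.0 ang 29.4
NR [133.  60. 177. 136.] len 87.0 dist 22.0 ang 29.8
NR [197.   1. 197. 102.] len 101.0 dist 38.0 ang 0.2
FR [ 50. 231.  73. 191.] len 46.0 dist 47.0 ang -29.5
FL [173. 300. 151. 259.] len 46.0 dist 57.0 ang 29.2
FL [273. 232. 250. 195.] len 43.0 dist -55.0 ang 32.6
FL [214. 185. 241. 247.] len 68.0 dist 42.0 ang 23.5
```

```bash
cat >> go.py <<'E'
s=np.array([.5308,-.1608,.0890,-.519])
def to(k,al,lift=0.):
    o=r.get_obs();B=Rs(s[3])*R.from_euler('z',al,degrees=True);B=B.as_matrix()
    Rt=R.from_matrix(np.c_[-B[:,0],B[:,1],-B[:,2]]);t=bed(s,k,0,.038+lift);Rc=Rq(o['tool_rot'])
    print(NM[k],al,lift,'shift cm',(Rc.inv().apply(t-o['eef_pos'])*100).round(2),'rot deg',np.rad2deg((Rc.inv()*Rt).as_rotvec()).round(2),'q',o['q'].round(2))
def bedpose(k):
    o=r.get_obs();B=Rs(s[3]);c=B.inv().apply(o['eef_pos']-bed(s,k,0,0))*1000
    M=(B.inv()*Rq(o['tool_rot'])).as_matrix();al=np.degrees(np.arctan2(-M[1,0],-M[0,0]))
    n=B.apply([0,0,1])
    print(NM[k],'t',o['clock'],'xyz mm',c.round(1),'alpha',al.round(2),'tilt',np.degrees(np.arccos(-M[2,2])).round(2),'tau_n',round(float(np.dot(o['ft_torque'],n)),3),'F',B.inv().apply(o['force']).round(1),'T',B.inv().apply(o['ft_torque']).round(3),'op',o['opening'],'q',o['q'].round(2))
E
python3 - <<'E'
from go import *
to(0,15,.045);bedpose(0)
E
```

```text
NL 15 0.045 shift cm [5.06 6.83 5.41] rot deg [  0.25  -0.31 -14.94] q [-0.39 -0.18 -0.71  0.56 -0.06  0.11]
NL t 2.35 xyz mm [ 51.  -68.4 136.6] alpha 0.06 tilt 0.39 tau_n -0.016 F [ 0.7  0.3 -0.6] T [-0.014  0.386 -0.016] op 0.9982653832147743 q [-0.39 -0.18 -0.71  0.56 -0.06  0.11]
```

jog_arm([
  {"dx": 1.7,"dy": 2.2,"dz": 1.8,"rx": 0,"ry": 0,"rz": 0},
  {"dx": 1.7,"dy": 2.3,"dz": 1.8,"rx": 0,"ry": 0,"rz": 0},
  {"dx": 1.7,"dy": 2.3,"dz": 1.8,"rx": 0,"ry": 0,"rz": 0},
  {"dx": 0,"dy": 0,"dz": 0,"rx": 0.1,"ry": -0.1,"rz": -7.5},
  {"dx": 0,"dy": 0,"dz": 0,"rx": 0.1,"ry": -0.1,"rz": -7.5},
  {"dx": 0,"dy": 0,"dz": 0,"rx": 0,"ry": 0,"rz": 0},
], fingers=55)

```text
clock: 2.95
eef_pos: [0.4956, -0.059, 0.1401]
tool_rot: [0.226, 0.124, 0.962, -0.092]
force: [0.1, 0.4, 0.5]
opening: 0.553
grip_force: 0.0
```

```bash
python3 - <<'E'
from go import *
o=r.get_obs();pose=np.r_[o['eef_pos'],o['tool_rot']];np.save('w2.npy',pose)
to(0,15,0);bedpose(0)
im=r.read_camera('wrist')[:,:,::-1].copy();cv2.imwrite('pics/w2.png',im)
out=np.zeros((600,800,3),np.uint8)
out[:384,:512]=im
out[300:600,500:800]=rect(im,pose,0,.054,n=300,s=s)
out=np.clip((out/255.)**.6*255,0,255).astype(np.uint8)
cv2.imwrite('pics/w2v.png',out)
E
```

```text
NL 15 0 shift cm [0.76 0.1  4.51] rot deg [-0.    0.22  0.04] q [-0.19 -0.06 -0.8   0.36 -0.15  0.03]
NL t 2.95 xyz mm [ 7.4  1.  83.1] alpha 15.04 tilt 0.22 tau_n -0.036 F [0.1 0.4 0.5] T [-0.01   0.423 -0.036] op 0.5525184698160305 q [-0.19 -0.06 -0.8   0.36 -0.15  0.03]
```

View pics/w2v.png

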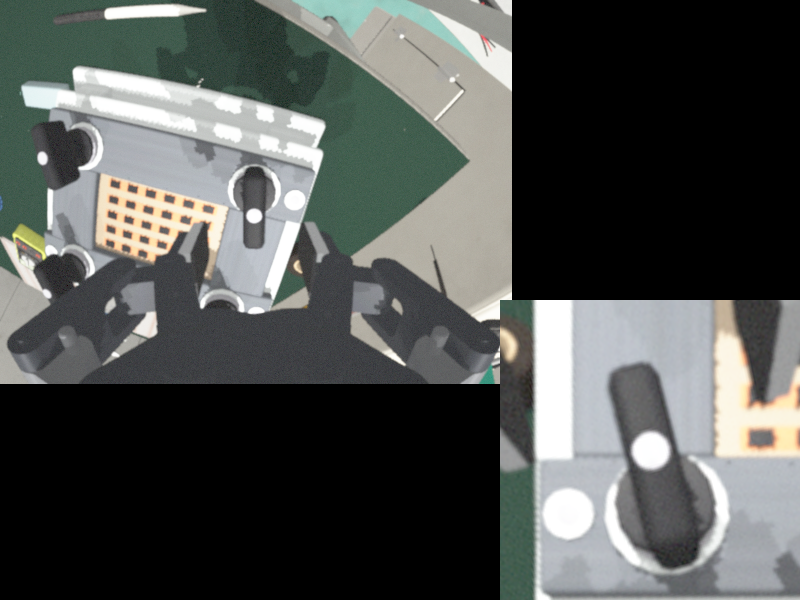

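The bar dot lands at the patch centre (651,450), and the bar is upright at column 254 of the wrist picture, midway between the fingers. The position and the 15° angle are both confirmed, so I'm descending.

jog_arm([
  {"dx": 0.8,"dy": 0.1,"dz": 0,"rx": 0,"ry": 0.2,"rz": 0},
  {"dx": 0,"dy": 0,"dz": 2.2,"rx": 0,"ry": 0,"rz": 0},
  {"dx": 0,"dy": 0,"dz": 2.3,"rx": 0,"ry": 0,"rz": 0},
  {"dx": 0,"dy": 0,"dz": 0,"rx": 0,"ry": 0,"rz": 0},
])

```text
clock: 3.4
eef_pos: [0.5037, -0.0669, 0.0933]
tool_rot: [0.222, 0.126, 0.962, -0.092]
force: [-0.7, 0.8, -0.5]
opening: 0.549
grip_force: 0.0
```

```bash
python3 - <<'E'
from go import *
bedpose(0)
E
```

```text
NL t 3.4 xyz mm [-4.9 -1.9 36.7] alpha 14.86 tilt 0.21 tau_n -0.009 F [-1.1  0.3  0. ] T [-0.038  0.465 -0.009] op 0.549120984258612 q [-0.21  0.03 -0.86  0.22 -0.14  0.02]
```

jog_arm([
  {"dx": 0,"dy": 0,"dz": 0,"rx": 0,"ry": 0,"rz": 0},
  {"dx": 0,"dy": 0,"dz": 0,"rx": 0,"ry": 0,"rz": 0},
  {"dx": 0,"dy": 0,"dz": 0,"rx": 0,"ry": 0,"rz": 0},
  {"dx": 0,"dy": 0,"dz": 0,"rx": 0,"ry": 0,"rz": 0},
  {"dx": 0,"dy": 0,"dz": 0,"rx": 0,"ry": 0,"rz": 0},
  {"dx": 0,"dy": 0,"dz": 0,"rx": 0,"ry": 0,"rz": 0},
], fingers=0)

```text
clock: 4.0
eef_pos: [0.5049, -0.0668, 0.0965]
tool_rot: [0.225, 0.125, 0.962, -0.093]
force: [-5.3, 0.6, 7.0]
opening: 0.141
grip_force: 61.3
```

```bash
python3 - <<'E'
from go import *
bedpose(0);bedpose(0);print(r.get_obs()['grip_force'])
E
```

```text
NL t 4.0 xyz mm [-2.6 -1.2 39.1] alpha 14.96 tilt 0.14 tau_n -0.048 F [-1.  -2.2  8.5] T [-0.442  0.497 -0.048] op 0.14099173724207478 q [-0.21  0.03 -0.85  0.22 -0.15  0.01]
NL t 4.0 xyz mm [-2.6 -1.2 39.1] alpha 14.96 tilt 0.14 tau_n -0.048 F [-1.  -2.2  8.5] T [-0.442  0.497 -0.048] op 0.14099173724207478 q [-0.21  0.03 -0.85  0.22 -0.15  0.01]
61.25401049852371
```

jog_arm([
  {"dx": 0,"dy": 0,"dz": 0,"rx": 0,"ry": 0,"rz": 0},
  {"dx": -0.28,"dy": 0.05,"dz": 0.1,"rx": 0,"ry": 0,"rz": 0},
  {"dx": 0,"dy": 0,"dz": 0,"rx": 0,"ry": 0,"rz": 0},
], fingers=25)

```text
clock: 4.3
eef_pos: [0.5084, -0.0669, 0.0961]
tool_rot: [0.225, 0.125, 0.962, -0.092]
force: [-0.1, -0.2, -0.5]
opening: 0.251
grip_force: 0.0
```

```bash
python3 - <<'E'
from go import *
bedpose(0)
E
```

```text
NL t 4.3 xyz mm [ 0.   0.4 37.3] alpha 14.97 tilt 0.1 tau_n 0.005 F [-0.2 -0.2 -0.4] T [0.03  0.433 0.005] op 0.2508910196802119 q [-0.21  0.03 -0.85  0.22 -0.14  0.02]
```

jog_arm([
  {"dx": 0,"dy": 0,"dz": 0,"rx": 0,"ry": 0,"rz": 0},
  {"dx": 0,"dy": 0,"dz": 0,"rx": 0,"ry": 0,"rz": 0},
  {"dx": 0,"dy": 0,"dz": 0,"rx": 0,"ry": 0,"rz": 0},
  {"dx": 0,"dy": 0,"dz": 0,"rx": 0,"ry": 0,"rz": 1},
  {"dx": 0,"dy": 0,"dz": 0,"rx": 0,"ry": 0,"rz": 1},
  {"dx": 0,"dy": 0,"dz": 0,"rx": 0,"ry": 0,"rz": 1},
], fingers=0)

```text
clock: 4.9
eef_pos: [0.5079, -0.0675, 0.0961]
tool_rot: [0.227, 0.151, 0.958, -0.087]
force: [-2.8, -4.8, 4.7]
opening: 0.138
grip_force: 60.3
```

```bash
python3 - <<'E'
from go import *
bedpose(0)
E
```

```text
NL t 4.9 xyz mm [-0.1 -0.4 37.3] alpha 11.86 tilt 0.14 tau_n 0.02 F [ 2.1 -5.5  4.2] T [-1.083 -0.038  0.02 ] op 0.13831154286277186 q [-0.21  0.03 -0.85  0.22 -0.15  0.07]
```

```bash
cat > b.py <<'E'
import sys
from go import *
bedpose(int(sys.argv[1]))
E
python3 b.py 0
```

```text
NL t 4.9 xyz mm [-0.1 -0.4 37.3] alpha 11.86 tilt 0.14 tau_n 0.02 F [ 2.1 -5.5  4.2] T [-1.083 -0.038  0.02 ] op 0.13831154286277186 q [-0.21  0.03 -0.85  0.22 -0.15  0.07]
```

jog_arm([
  {"dx": 0,"dy": 0,"dz": 0,"rx": 0,"ry": 0,"rz": 2},
  {"dx": 0,"dy": 0,"dz": 0,"rx": 0,"ry": 0,"rz": 2},
])

```text
clock: 5.1
eef_pos: [0.5079, -0.0675, 0.0961]
tool_rot: [0.23, 0.184, 0.952, -0.079]
force: [-2.6, -4.3, 5.1]
opening: 0.145
grip_force: 60.3
```

```bash
python3 b.py 0
```

```text
NL t 5.1 xyz mm [-0.1 -0.3 37.4] alpha 7.83 tilt 0.13 tau_n 0.174 F [ 2.3 -5.   4.5] T [-1.044 -0.09   0.174] op 0.1449511447146465 q [-0.21  0.03 -0.85  0.22 -0.15  0.14]
```

jog_arm([
  {"dx": 0,"dy": 0,"dz": 0,"rx": 0,"ry": 0,"rz": 2},
  {"dx": 0,"dy": 0,"dz": 0,"rx": 0,"ry": 0,"rz": 2},
])

```text
clock: 5.3
eef_pos: [0.5079, -0.0674, 0.0961]
tool_rot: [0.232, 0.218, 0.945, -0.071]
force: [-2.6, -4.1, 3.8]
opening: 0.139
grip_force: 60.3
```

```bash
python3 b.py 0
```

```text
NL t 5.3 xyz mm [-0.2 -0.3 37.4] alpha 3.84 tilt 0.12 tau_n 0.163 F [ 1.6 -4.9  3.5] T [-0.987 -0.057  0.163] op 0.13920204849086842 q [-0.21  0.03 -0.85  0.22 -0.15  0.21]
```

jog_arm([
  {"dx": 0,"dy": 0,"dz": 0,"rx": 0,"ry": 0,"rz": 2},
  {"dx": 0,"dy": 0,"dz": 0,"rx": 0,"ry": 0,"rz": 2},
])

```text
clock: 5.5
eef_pos: [0.5079, -0.0674, 0.0961]
tool_rot: [0.235, 0.25, 0.937, -0.063]
force: [-2.5, -3.9, 5.4]
opening: 0.144
grip_force: 60.3
```

```bash
python3 b.py 0
```

```text
NL t 5.5 xyz mm [-0.1 -0.3 37.4] alpha -0.17 tilt 0.13 tau_n 0.159 F [ 2.3 -4.6  4.8] T [-0.999 -0.024  0.159] op 0.14439928341444874 q [-0.21  0.03 -0.85  0.22 -0.15  0.28]
```

jog_arm([
  {"dx": 0,"dy": 0,"dz": 0,"rx": 0,"ry": 0,"rz": 2},
  {"dx": 0,"dy": 0,"dz": 0,"rx": 0,"ry": 0,"rz": 2},
])

```text
clock: 5.7
eef_pos: [0.5079, -0.0674, 0.0961]
tool_rot: [0.237, 0.283, 0.928, -0.054]
force: [-3.1, -4.8, 4.9]
opening: 0.144
grip_force: 60.3
```

```bash
python3 b.py 0
```

```text
NL t 5.7 xyz mm [-0.1 -0.2 37.4] alpha -4.16 tilt 0.12 tau_n 0.158 F [ 2.  -5.7  4.4] T [-0.946 -0.026  0.158] op 0.1443740422407008 q [-0.21  0.03 -0.85  0.22 -0.15  0.35]
```

jog_arm([
  {"dx": 0,"dy": 0,"dz": 0,"rx": 0,"ry": 0,"rz": 2},
  {"dx": 0,"dy": 0,"dz": 0,"rx": 0,"ry": 0,"rz": 2},
])

```text
clock: 5.9
eef_pos: [0.508, -0.0674, 0.0961]
tool_rot: [0.238, 0.315, 0.917, -0.046]
force: [-3.7, -3.5, 4.1]
opening: 0.142
grip_force: 60.3
```

```bash
python3 b.py 0
```

```text
NL t 5.9 xyz mm [-0.1 -0.2 37.4] alpha -8.16 tilt 0.12 tau_n 0.184 F [ 0.6 -4.9  4.3] T [-1.002 -0.051  0.184] op 0.1420852045661398 q [-0.21  0.03 -0.85  0.22 -0.15  0.42]
```

jog_arm([
  {"dx": 0,"dy": 0,"dz": 0,"rx": 0,"ry": 0,"rz": 3.5},
  {"dx": 0,"dy": 0,"dz": 0,"rx": 0,"ry": 0,"rz": 3.5},
  {"dx": 0,"dy": 0,"dz": 0,"rx": 0,"ry": 0,"rz": 3.5},
  {"dx": 0,"dy": 0,"dz": 0,"rx": 0,"ry": 0,"rz": 0},
])

```text
clock: 6.3
eef_pos: [0.508, -0.0673, 0.0961]
tool_rot: [0.242, 0.397, 0.885, -0.024]
force: [-1.6, -4.1, 5.2]
opening: 0.143
grip_force: 60.3
```

```bash
python3 b.py 0
```

```text
NL t 6.3 xyz mm [-0.1 -0.1 37.4] alpha -18.59 tilt 0.12 tau_n -0.007 F [ 3.  -4.3  4.3] T [-0.913 -0.058 -0.007] op 0.14344951100271452 q [-0.21  0.03 -0.85  0.22 -0.15  0.6 ]
```

jog_arm([
  {"dx": 0,"dy": 0,"dz": 0,"rx": 0,"ry": 0,"rz": 0},
  {"dx": 0,"dy": 0,"dz": 0,"rx": 0,"ry": 0,"rz": 0},
  {"dx": 0,"dy": 0,"dz": 0,"rx": 0,"ry": 0,"rz": 0},
  {"dx": 0,"dy": 0,"dz": -2.5,"rx": 0,"ry": 0,"rz": 0},
  {"dx": 0,"dy": 0,"dz": -2.5,"rx": 0,"ry": 0,"rz": 0},
  {"dx": 0,"dy": 0,"dz": -1,"rx": 0,"ry": 0,"rz": -8},
  {"dx": 0,"dy": 0,"dz": 0,"rx": 0,"ry": 0,"rz": -8},
  {"dx": 0,"dy": 0,"dz": 0,"rx": 0,"ry": 0,"rz": -8},
  {"dx": 0,"dy": 0,"dz": 0,"rx": 0,"ry": 0,"rz": -8},
  {"dx": 0,"dy": 0,"dz": 0,"rx": 0,"ry": 0,"rz": -8},
  {"dx": 0,"dy": 0,"dz": 0,"rx": 0,"ry": 0,"rz": -8},
  {"dx": 0,"dy": 0,"dz": 0,"rx": 0,"ry": 0,"rz": 0},
], fingers=55)

```text
clock: 7.5
eef_pos: [0.4828, -0.0525, 0.1482]
tool_rot: [0.21, 0.002, 0.97, -0.119]
force: [-0.9, 0.4, 0.7]
opening: 0.547
grip_force: 0.0
```

```bash
python3 - <<'E'
from go import *
bedpose(0);to(2,30,.045)
for n in ['scene','top']: cv2.imwrite(f'pics/{n}1.png',r.read_camera(n)[:,:,::-1])
E
```

```text
NL t 7.5 xyz mm [-1.4  0.3 97.1] alpha 29.53 tilt 0.02 tau_n 0.022 F [-0.5 -0.1  1.1] T [-0.006  0.464  0.022] op 0.5469094144038191 q [-0.18 -0.1  -0.81  0.39 -0.16 -0.22]
FR 30 0.045 shift cm [ -2.78 -17.7    1.4 ] rot deg [ 0.02 -0.01 -0.47] q [-0.18 -0.1  -0.81  0.39 -0.16 -0.22]
```

jog_arm([
  {"dx": -0.5,"dy": -3.5,"dz": 0,"rx": 0,"ry": 0,"rz": 0},
  {"dx": -0.5,"dy": -3.5,"dz": 0,"rx": 0,"ry": 0,"rz": 0},
  {"dx": -0.5,"dy": -3.5,"dz": 0,"rx": 0,"ry": 0,"rz": 0},
  {"dx": -0.6,"dy": -3.5,"dz": 0,"rx": 0,"ry": 0,"rz": 0},
  {"dx": -0.7,"dy": -3.7,"dz": 0,"rx": 0,"ry": 0,"rz": 0},
  {"dx": 0,"dy": 0,"dz": 0,"rx": 0,"ry": 0,"rz": 0},
  {"dx": 0,"dy": 0,"dz": 0,"rx": 0,"ry": 0,"rz": 0},
])

```text
clock: 8.3
eef_pos: [0.4987, -0.2241, 0.2009]
tool_rot: [0.21, 0.004, 0.97, -0.12]
force: [0.2, -0.2, -0.2]
opening: 0.553
grip_force: 0.0
```

```bash
cat > look.py <<'E'
import sys
from go import *
k=int(sys.argv[1]);al=float(sys.argv[2]);nm=sys.argv[3]
o=r.get_obs();pose=np.r_[o['eef_pos'],o['tool_rot']];np.save(nm+'.npy',pose)
to(k,al,0);bedpose(k)
im=r.read_camera('wrist')[:,:,::-1].copy();cv2.imwrite(f'pics/{nm}.png',im)
t=rect(im,pose,k,.054,n=300,s=s);g=cv2.cvtColor(np.clip((t/255.)**.5*255,0,255).astype(np.uint8),6)
c=cv2.GaussianBlur(g,(5,5),0)
h=cv2.HoughCircles(c,cv2.HOUGH_GRADIENT,1.5,30,param1=60,param2=18,minRadius=12,maxRadius=30);print('circ',h[0][:5].round() if h is not None else None)
for l in cv2.createLineSegmentDetector().detect(c)[0][:,0]:
    d=l[2:]-l[:2];n=np.hypot(*d);e=d/n;dist=([150,150]-l[:2])@[-e[1],e[0]];a=np.rad2deg(np.arctan2(-d[0],-d[1]));a=(a+90)%180-90
    if n>40 and 10<abs(dist)<45 and abs(a-al)<35: print(l.round(),'len',n.round(),'dist',dist.round(),'ang',a.round(1))
big=cv2.resize(im,(400,300));cv2.imwrite(f'pics/{nm}v.png',np.hstack([big,cv2.cvtColor(g,8)]))
E
python3 look.py 2 30 w3
```

```text
FR 30.0 0 shift cm [0.02 0.12 5.92] rot deg [-0.04 -0.01 -0.72] q [-0.59 -0.06 -0.64  0.51  0.03 -0.57]
FR t 8.3 xyz mm [ 0.7 -0.9 97.2] alpha 29.28 tilt 0.04 tau_n -0.045 F [ 0.2 -0.1 -0.3] T [-0.01   0.458 -0.045] op 0.552692900385746 q [-0.59 -0.06 -0.64  0.51  0.03 -0.57]
circ [[148. 148.  20.]
 [281. 206.  25.]
 [194. 229.  29.]
 [208. 181.  27.]
 [140. 229.  17.]]
[129. 170.  90.  95.] len 85.0 dist 28.0 ang 27.5
[172. 135. 218. 216.] len 92.0 dist 26.0 ang 29.8
[163. 236. 134. 185.] len 59.0 dist 31.0 ang 29.6
```

View pics/w3v.png

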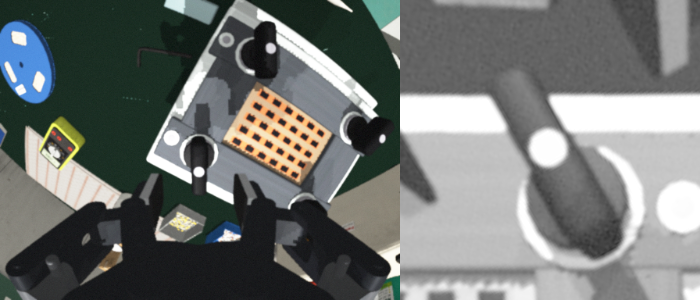

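The FR bar's dot is at (148,148) of the patch, which is its centre, with edges at about 29.5°. The bar is aligned with the tool, so I'm descending.

jog_arm([
  {"dx": 0,"dy": 0.1,"dz": 2.9,"rx": 0,"ry": 0,"rz": 0},
  {"dx": 0,"dy": 0,"dz": 3.0,"rx": 0,"ry": 0,"rz": 0},
  {"dx": 0,"dy": 0,"dz": 0,"rx": 0,"ry": 0,"rz": 0},
  {"dx": 0,"dy": 0,"dz": 0,"rx": 0,"ry": 0,"rz": 0},
])

```text
clock: 8.75
eef_pos: [0.5221, -0.2344, 0.1475]
tool_rot: [0.209, 0.002, 0.971, -0.119]
force: [-0.3, 0.5, 0.2]
opening: 0.549
grip_force: 0.0
```

```bash
python3 b.py 2
```

```text
FR t 8.75 xyz mm [-2.   1.8 38. ] alpha 29.52 tilt 0.17 tau_n -0.005 F [-0.4  0.2  0.4] T [-0.011  0.377 -0.005] op 0.5492349038585321 q [-0.58  0.05 -0.68  0.36  0.03 -0.57]
```

jog_arm([
  {"dx": 0,"dy": 0,"dz": 0,"rx": 0,"ry": 0,"rz": 0},
  {"dx": 0,"dy": 0,"dz": 0,"rx": 0,"ry": 0,"rz": 0},
  {"dx": 0,"dy": 0,"dz": 0,"rx": 0,"ry": 0,"rz": 0},
  {"dx": 0,"dy": 0,"dz": 0,"rx": 0,"ry": 0,"rz": 0},
  {"dx": 0,"dy": 0,"dz": 0,"rx": 0,"ry": 0,"rz": 0},
], fingers=0)

```text
clock: 9.25
eef_pos: [0.5235, -0.2368, 0.1506]
tool_rot: [0.212, 0.002, 0.97, -0.121]
force: [-4.1, 1.2, 7.0]
opening: 0.141
grip_force: 73.9
```

```bash
python3 b.py 2
```

```text
FR t 9.25 xyz mm [ 1.6  0.4 39.7] alpha 29.47 tilt 0.2 tau_n -0.029 F [-0.4 -1.1  8.1] T [-0.109  0.563 -0.029] op 0.14087465502104904 q [-0.58  0.04 -0.67  0.36  0.03 -0.57]
```

jog_arm([
  {"dx": 0,"dy": 0,"dz": 0,"rx": 0,"ry": 0,"rz": 2},
  {"dx": 0,"dy": 0,"dz": 0,"rx": 0,"ry": 0,"rz": 2},
])

```text
clock: 9.45
eef_pos: [0.5235, -0.2368, 0.1506]
tool_rot: [0.216, 0.037, 0.969, -0.113]
force: [-4.1, 1.1, 6.9]
opening: 0.143
grip_force: 74.0
```

```bash
python3 b.py 2
```

```text
FR t 9.45 xyz mm [ 1.6  0.4 39.7] alpha 25.38 tilt 0.2 tau_n 0.022 F [-0.4 -1.1  8. ] T [-0.21   0.537  0.022] op 0.14266183708269584 q [-0.58  0.04 -0.67  0.36  0.03 -0.5 ]
```

jog_arm([
  {"dx": 0,"dy": 0,"dz": 0,"rx": 0,"ry": 0,"rz": 2},
  {"dx": 0,"dy": 0,"dz": 0,"rx": 0,"ry": 0,"rz": 2},
])

```text
clock: 9.65
eef_pos: [0.5235, -0.2368, 0.1506]
tool_rot: [0.22, 0.071, 0.967, -0.105]
force: [-3.9, 0.6, 7.0]
opening: 0.143
grip_force: 74.1
```

```bash
python3 b.py 2
```

```text
FR t 9.65 xyz mm [ 1.6  0.3 39.7] alpha 21.38 tilt 0.2 tau_n 0.043 F [ 0.  -1.5  7.9] T [-0.129  0.592  0.043] op 0.14304563117701014 q [-0.58  0.04 -0.67  0.36  0.03 -0.43]
```

jog_arm([
  {"dx": 0,"dy": 0,"dz": 0,"rx": 0,"ry": 0,"rz": 2},
  {"dx": 0,"dy": 0,"dz": 0,"rx": 0,"ry": 0,"rz": 2},
])

```text
clock: 9.85
eef_pos: [0.5235, -0.2369, 0.1506]
tool_rot: [0.223, 0.104, 0.964, -0.098]
force: [-4.5, 1.4, 6.9]
opening: 0.139
grip_force: 74.1
```

```bash
python3 b.py 2
```

```text
FR t 9.85 xyz mm [ 1.7  0.3 39.7] alpha 17.38 tilt 0.21 tau_n -0.004 F [-0.8 -1.   8.2] T [-0.163  0.596 -0.004] op 0.1394949875260909 q [-0.58  0.04 -0.67  0.36  0.03 -0.36]
```

jog_arm([
  {"dx": 0,"dy": 0,"dz": 0,"rx": 0,"ry": 0,"rz": 2},
  {"dx": 0,"dy": 0,"dz": 0,"rx": 0,"ry": 0,"rz": 2},
])

```text
clock: 10.05
eef_pos: [0.5235, -0.2369, 0.1506]
tool_rot: [0.226, 0.138, 0.96, -0.09]
force: [-4.9, 1.4, 6.5]
opening: 0.139
grip_force: 74.1
```

```bash
python3 b.py 2
```

```text
FR t 10.05 xyz mm [ 1.6  0.3 39.7] alpha 13.38 tilt 0.2 tau_n 0.006 F [-1.3 -1.2  8. ] T [-0.152  0.57   0.006] op 0.1392988244462785 q [-0.58  0.04 -0.67  0.36  0.03 -0.29]
```

jog_arm([
  {"dx": 0,"dy": 0,"dz": 0,"rx": 0,"ry": 0,"rz": 2},
  {"dx": 0,"dy": 0,"dz": 0,"rx": 0,"ry": 0,"rz": 2},
])

```text
clock: 10.25
eef_pos: [0.5235, -0.2369, 0.1506]
tool_rot: [0.229, 0.172, 0.955, -0.082]
force: [-4.0, 1.2, 5.7]
opening: 0.146
grip_force: 74.1
```

```bash
python3 b.py 2
```

```text
FR t 10.25 xyz mm [ 1.6  0.3 39.7] alpha 9.38 tilt 0.21 tau_n 0.066 F [-0.9 -0.9  6.9] T [-0.224  0.513  0.066] op 0.1455108138208777 q [-0.58  0.04 -0.67  0.36  0.03 -0.22]
```

jog_arm([
  {"dx": 0,"dy": 0,"dz": 0,"rx": 0,"ry": 0,"rz": 2},
  {"dx": 0,"dy": 0,"dz": 0,"rx": 0,"ry": 0,"rz": 2},
])

```text
clock: 10.45
eef_pos: [0.5234, -0.2369, 0.1506]
tool_rot: [0.232, 0.205, 0.948, -0.074]
force: [-4.9, 0.7, 6.4]
opening: 0.14
grip_force: 74.1
```

```bash
python3 b.py 2
```

```text
FR t 10.45 xyz mm [ 1.6  0.2 39.7] alpha 5.38 tilt 0.21 tau_n -0.018 F [-1.  -1.8  7.8] T [-0.202  0.586 -0.018] op 0.1402483583628724 q [-0.58  0.04 -0.67  0.36  0.03 -0.15]
```

jog_arm([
  {"dx": 0,"dy": 0,"dz": 0,"rx": 0,"ry": 0,"rz": 2},
  {"dx": 0,"dy": 0,"dz": 0,"rx": 0,"ry": 0,"rz": 2},
])

```text
clock: 10.65
eef_pos: [0.5234, -0.2369, 0.1506]
tool_rot: [0.235, 0.238, 0.94, -0.066]
force: [-3.9, 1.4, 7.3]
opening: 0.135
grip_force: 74.1
```

```bash
python3 b.py 2
```

```text
FR t 10.65 xyz mm [ 1.6  0.2 39.7] alpha 1.38 tilt 0.21 tau_n -0.007 F [-0.2 -0.7  8.3] T [-0.224  0.528 -0.007] op 0.13514324625140997 q [-0.58  0.04 -0.67  0.36  0.03 -0.08]
```

jog_arm([
  {"dx": 0,"dy": 0,"dz": 0,"rx": 0,"ry": 0,"rz": 2},
])

```text
clock: 10.75
eef_pos: [0.5234, -0.2369, 0.1506]
tool_rot: [0.236, 0.254, 0.936, -0.062]
force: [-4.7, -0.2, 6.2]
opening: 0.142
grip_force: 74.1
```

```bash
python3 b.py 2
```

```text
FR t 10.75 xyz mm [ 1.6  0.2 39.7] alpha -0.62 tilt 0.21 tau_n 0.122 F [-0.6 -2.5  7.3] T [-0.261  0.576  0.122] op 0.1415320359677875 q [-0.58  0.04 -0.67  0.36  0.03 -0.04]
```

jog_arm([
  {"dx": 0,"dy": 0,"dz": 0,"rx": 0,"ry": 0,"rz": 2},
])

```text
clock: 10.85
eef_pos: [0.5234, -0.2369, 0.1506]
tool_rot: [0.237, 0.27, 0.931, -0.058]
force: [-4.4, 1.1, 5.9]
opening: 0.141
grip_force: 74.1
```

```bash
python3 b.py 2
```

```text
FR t 10.85 xyz mm [ 1.6  0.2 39.7] alpha -2.61 tilt 0.21 tau_n 0.165 F [-1.1 -1.2  7.2] T [-0.262  0.547  0.165] op 0.1412569210012097 q [-0.58  0.04 -0.67  0.36  0.03 -0.01]
```

jog_arm([
  {"dx": 0,"dy": 0,"dz": 0,"rx": 0,"ry": 0,"rz": 2},
])

```text
clock: 10.95
eef_pos: [0.5234, -0.2369, 0.1506]
tool_rot: [0.238, 0.286, 0.927, -0.054]
force: [-4.7, 0.5, 6.9]
opening: 0.139
grip_force: 74.1
```

```bash
python3 b.py 2
```

```text
FR t 10.95 xyz mm [ 1.6  0.2 39.7] alpha -4.61 tilt 0.21 tau_n 0.113 F [-0.6 -1.9  8.1] T [-0.285  0.579  0.113] op 0.1390910150123081 q [-0.58  0.04 -0.67  0.36  0.03  0.03]
```

jog_arm([
  {"dx": 0,"dy": 0,"dz": 0,"rx": 0,"ry": 0,"rz": 2},
])

```text
clock: 11.05
eef_pos: [0.5234, -0.237, 0.1506]
tool_rot: [0.239, 0.303, 0.921, -0.049]
force: [-5.3, 1.1, 7.6]
opening: 0.142
grip_force: 74.1
```

```bash
python3 b.py 2
```

```text
FR t 11.05 xyz mm [ 1.6  0.2 39.7] alpha -6.61 tilt 0.21 tau_n 0.119 F [-1.  -1.6  9.1] T [-0.27   0.592  0.119] op 0.1416132960148042 q [-0.58  0.04 -0.67  0.36  0.03  0.06]
```

jog_arm([
  {"dx": 0,"dy": 0,"dz": 0,"rx": 0,"ry": 0,"rz": 2},
])

```text
clock: 11.15
eef_pos: [0.5234, -0.237, 0.1506]
tool_rot: [0.239, 0.319, 0.916, -0.045]
force: [-4.8, 1.2, 6.4]
opening: 0.142
grip_force: 74.1
```

```bash
python3 b.py 2
```

```text
FR t 11.15 xyz mm [ 1.6  0.2 39.7] alpha -8.61 tilt 0.21 tau_n 0.159 F [-1.2 -1.3  7.9] T [-0.353  0.583  0.159] op 0.142077035737727 q [-0.58  0.04 -0.67  0.36  0.03  0.1 ]
```

jog_arm([
  {"dx": 0,"dy": 0,"dz": 0,"rx": 0,"ry": 0,"rz": 6.5},
  {"dx": 0,"dy": 0,"dz": 0,"rx": 0,"ry": 0,"rz": 6.5},
  {"dx": 0,"dy": 0,"dz": 0,"rx": 0,"ry": 0,"rz": 6.6},
  {"dx": 0,"dy": 0,"dz": 0,"rx": 0,"ry": 0,"rz": 0},
])

```text
clock: 11.55
eef_pos: [0.5233, -0.2371, 0.1506]
tool_rot: [0.244, 0.471, 0.848, -0.004]
force: [-4.3, 0.9, 6.5]
opening: 0.146
grip_force: 74.1
```

```bash
python3 b.py 2
```

```text
FR t 11.55 xyz mm [ 1.6  0.1 39.7] alpha -28.29 tilt 0.22 tau_n -0.038 F [-0.6 -1.3  7.7] T [-0.327  0.55  -0.038] op 0.14585332315012295 q [-0.58  0.04 -0.67  0.36  0.03  0.44]
```

jog_arm([
  {"dx": 0,"dy": 0,"dz": 0,"rx": 0,"ry": 0,"rz": 0},
  {"dx": 0,"dy": 0,"dz": 0,"rx": 0,"ry": 0,"rz": 0},
  {"dx": 0,"dy": 0,"dz": 0,"rx": 0,"ry": 0,"rz": 0},
  {"dx": 0,"dy": 0,"dz": -3,"rx": 0,"ry": 0,"rz": 0},
  {"dx": 0,"dy": 0,"dz": -3,"rx": 0,"ry": 0,"rz": 0},
  {"dx": 0,"dy": 0,"dz": 0,"rx": 0,"ry": 0,"rz": -8.2},
  {"dx": 0,"dy": 0,"dz": 0,"rx": 0,"ry": 0,"rz": -8.2},
  {"dx": 0,"dy": 0,"dz": 0,"rx": 0,"ry": 0,"rz": -8.2},
  {"dx": 0,"dy": 0,"dz": 0,"rx": 0,"ry": 0,"rz": -8.2},
  {"dx": 0,"dy": 0,"dz": 0,"rx": 0,"ry": 0,"rz": -8.2},
  {"dx": 0,"dy": 0,"dz": 0,"rx": 0,"ry": 0,"rz": -8.2},
  {"dx": 0,"dy": 0,"dz": 0,"rx": 0,"ry": 0,"rz": -8.2},
  {"dx": 3.2,"dy": 1.8,"dz": 0,"rx": 0,"ry": 0,"rz": 0},
  {"dx": 3.2,"dy": 1.8,"dz": 0,"rx": 0,"ry": 0,"rz": 0},
  {"dx": 3.3,"dy": 1.8,"dz": 0,"rx": 0,"ry": 0,"rz": 0},
  {"dx": 0,"dy": 0,"dz": 0,"rx": 0,"ry": 0,"rz": 0},
  {"dx": 0,"dy": 0,"dz": 0,"rx": 0,"ry": 0,"rz": 0},
], fingers=55)

```text
clock: 13.25
eef_pos: [0.4127, -0.1735, 0.1491]
tool_rot: [0.211, 0.004, 0.97, -0.119]
force: [1.0, 0.2, 0.7]
opening: 0.549
grip_force: 0.0
```

```bash
python3 look.py 1 29.5 w4
```

```text
NR 29.5 0 shift cm [-0.14 -0.12  6.02] rot deg [-0.01  0.   -0.23] q [-0.6  -0.22 -0.9   0.4   0.04 -0.58]
NR t 13.25 xyz mm [-1.8  0.4 98.2] alpha 29.27 tilt 0.01 tau_n 0.012 F [1.  0.7 0.2] T [0.038 0.295 0.012] op 0.5490243128171681 q [-0.6  -0.22 -0.9   0.4   0.04 -0.58]
circ [[151. 148.  20.]
 [283. 208.  25.]
 [203. 235.  29.]
 [148. 227.  26.]
 [253. 266.  29.]]
[132. 170.  89.  91.] len 90.0 dist 25.0 ang 28.6
[136.  70. 222. 219.] len 173.0 dist 28.0 ang 29.9
[163. 242. 140. 201.] len 47.0 dist 34.0 ang 30.0
[134.  64. 134.   1.] len 64.0 dist 15.0 ang 0.1
```

jog_arm([
  {"dx": -0.15,"dy": -0.1,"dz": 3,"rx": 0,"ry": 0,"rz": 0},
  {"dx": 0,"dy": 0,"dz": 3,"rx": 0,"ry": 0,"rz": 0},
  {"dx": 0,"dy": 0,"dz": 0,"rx": 0,"ry": 0,"rz": 0},
  {"dx": 0,"dy": 0,"dz": 0,"rx": 0,"ry": 0,"rz": 0},
  {"dx": 0,"dy": 0,"dz": 0,"rx": 0,"ry": 0,"rz": 0},
])

```text
clock: 13.8
eef_pos: [0.4399, -0.1894, 0.0988]
tool_rot: [0.211, 0.004, 0.97, -0.12]
force: [0.2, 0.2, -0.0]
opening: 0.547
grip_force: 0.0
```

```bash
python3 b.py 1
```

```text
NR t 13.8 xyz mm [ 2.5  0.1 39. ] alpha 29.28 tilt 0.14 tau_n 0.049 F [ 0.   0.3 -0.1] T [0.027 0.41  0.049] op 0.5466808731916306 q [-0.6  -0.07 -0.94  0.21  0.04 -0.58]
```

jog_arm([
  {"dx": 0,"dy": 0,"dz": 0,"rx": 0,"ry": 0,"rz": 0},
  {"dx": 0,"dy": 0,"dz": 0,"rx": 0,"ry": 0,"rz": 0},
  {"dx": 0,"dy": 0,"dz": 0,"rx": 0,"ry": 0,"rz": 0},
  {"dx": 0,"dy": 0,"dz": 0,"rx": 0,"ry": 0,"rz": 0},
  {"dx": 0,"dy": 0,"dz": 0,"rx": 0,"ry": 0,"rz": 0},
], fingers=0)

```text
clock: 14.3
eef_pos: [0.4396, -0.1893, 0.0988]
tool_rot: [0.212, 0.004, 0.97, -0.12]
force: [-4.1, 1.9, 7.7]
opening: 0.144
grip_force: 60.7
```

```bash
python3 b.py 1
```

```text
NR t 14.3 xyz mm [ 2.2  0.  39.2] alpha 29.28 tilt 0.19 tau_n 0.022 F [-0.3 -0.4  8.9] T [-0.11   0.508  0.022] op 0.1439414525911737 q [-0.6  -0.07 -0.94  0.21  0.04 -0.58]
```

jog_arm([
  {"dx": 0,"dy": 0,"dz": 0,"rx": 0,"ry": 0,"rz": 3},
])

```text
clock: 14.4
eef_pos: [0.4396, -0.1893, 0.0988]
tool_rot: [0.215, 0.03, 0.969, -0.115]
force: [-4.7, 1.9, 6.9]
opening: 0.144
grip_force: 60.7
```

```bash
python3 b.py 1
```

```text
NR t 14.4 xyz mm [ 2.1 -0.  39.2] alpha 26.22 tilt 0.19 tau_n -0.014 F [-1.2 -0.7  8.4] T [-0.071  0.538 -0.014] op 0.1440163072293602 q [-0.6  -0.07 -0.94  0.21  0.04 -0.53]
```

jog_arm([
  {"dx": 0,"dy": 0,"dz": 0,"rx": 0,"ry": 0,"rz": 3},
])

```text
clock: 14.5
eef_pos: [0.4396, -0.1894, 0.0988]
tool_rot: [0.218, 0.056, 0.968, -0.109]
force: [-3.0, 0.5, 6.7]
opening: 0.146
grip_force: 60.9
```

```bash
python3 b.py 1
```

```text
NR t 14.5 xyz mm [ 2.2 -0.1 39.1] alpha 23.17 tilt 0.19 tau_n 0.189 F [ 0.6 -1.1  7.3] T [-0.164  0.508  0.189] op 0.14586477911845355 q [-0.6  -0.07 -0.94  0.21  0.04 -0.47]
```

jog_arm([
  {"dx": 0,"dy": 0,"dz": 0,"rx": 0,"ry": 0,"rz": 3},
])

```text
clock: 14.6
eef_pos: [0.4396, -0.1894, 0.0988]
tool_rot: [0.221, 0.081, 0.967, -0.103]
force: [-4.0, 0.5, 7.2]
opening: 0.14
grip_force: 60.9
```

```bash
python3 b.py 1
```

```text
NR t 14.6 xyz mm [ 2.2 -0.1 39.2] alpha 20.17 tilt 0.19 tau_n 0.078 F [ 0.1 -1.5  8.1] T [-0.183  0.49   0.078] op 0.13981670448994513 q [-0.6  -0.07 -0.94  0.21  0.04 -0.42]
```

jog_arm([
  {"dx": 0,"dy": 0,"dz": 0,"rx": 0,"ry": 0,"rz": 3},
])

```text
clock: 14.7
eef_pos: [0.4396, -0.1894, 0.0988]
tool_rot: [0.223, 0.106, 0.964, -0.097]
force: [-4.3, 0.0, 6.8]
opening: 0.141
grip_force: 60.9
```

```bash
python3 b.py 1
```

```text
NR t 14.7 xyz mm [ 2.2 -0.1 39.1] alpha 17.17 tilt 0.19 tau_n 0.114 F [-0.1 -2.1  7.8] T [-0.167  0.49   0.114] op 0.1412324886010848 q [-0.6  -0.07 -0.94  0.21  0.04 -0.37]
```

jog_arm([
  {"dx": 0,"dy": 0,"dz": 0,"rx": 0,"ry": 0,"rz": 3},
])

```text
clock: 14.8
eef_pos: [0.4395, -0.1895, 0.0988]
tool_rot: [0.226, 0.132, 0.961, -0.092]
force: [-3.9, 0.5, 7.2]
opening: 0.142
grip_force: 60.9
```

```bash
python3 b.py 1
```

```text
NR t 14.8 xyz mm [ 2.2 -0.2 39.2] alpha 14.17 tilt 0.2 tau_n 0.087 F [ 0.2 -1.5  8. ] T [-0.288  0.51   0.087] op 0.14193297592006676 q [-0.6  -0.07 -0.94  0.21  0.04 -0.32]
```

jog_arm([
  {"dx": 0,"dy": 0,"dz": 0,"rx": 0,"ry": 0,"rz": 3},
])

```text
clock: 14.9
eef_pos: [0.4395, -0.1895, 0.0988]
tool_rot: [0.228, 0.157, 0.957, -0.086]
force: [-3.7, 0.9, 6.9]
opening: 0.142
grip_force: 60.9
```

```bash
python3 b.py 1
```

```text
NR t 14.9 xyz mm [ 2.2 -0.2 39.2] alpha 11.17 tilt 0.2 tau_n 0.132 F [-0.  -1.   7.8] T [-0.295  0.529  0.132] op 0.14221849239231252 q [-0.6  -0.07 -0.94  0.21  0.04 -0.26]
```

jog_arm([
  {"dx": 0,"dy": 0,"dz": 0,"rx": 0,"ry": 0,"rz": 3},
])

```text
clock: 15.0
eef_pos: [0.4395, -0.1896, 0.0988]
tool_rot: [0.23, 0.182, 0.953, -0.08]
force: [-4.6, 0.7, 6.8]
opening: 0.143
grip_force: 60.9
```

```bash
python3 b.py 1
```

```text
NR t 15.0 xyz mm [ 2.2 -0.3 39.1] alpha 8.16 tilt 0.2 tau_n 0.083 F [-0.6 -1.7  8.1] T [-0.336  0.516  0.083] op 0.14340581806844846 q [-0.6  -0.07 -0.94  0.21  0.03 -0.21]
```

jog_arm([
  {"dx": 0,"dy": 0,"dz": 0,"rx": 0,"ry": 0,"rz": 3},
])

```text
clock: 15.1
eef_pos: [0.4395, -0.1896, 0.0988]
tool_rot: [0.232, 0.207, 0.948, -0.074]
force: [-4.0, 0.6, 6.8]
opening: 0.139
grip_force: 60.9
```

```bash
python3 b.py 1
```

```text
NR t 15.1 xyz mm [ 2.2 -0.3 39.1] alpha 5.16 tilt 0.2 tau_n 0.129 F [-0.1 -1.4  7.8] T [-0.355  0.475  0.129] op 0.13900704884176704 q [-0.6  -0.07 -0.94  0.21  0.03 -0.16]
```

jog_arm([
  {"dx": 0,"dy": 0,"dz": 0,"rx": 0,"ry": 0,"rz": 4.5},
  {"dx": 0,"dy": 0,"dz": 0,"rx": 0,"ry": 0,"rz": 4.5},
  {"dx": 0,"dy": 0,"dz": 0,"rx": 0,"ry": 0,"rz": 0},
])

```text
clock: 15.4
eef_pos: [0.4394, -0.1897, 0.0988]
tool_rot: [0.237, 0.28, 0.929, -0.055]
force: [-4.6, -0.6, 6.2]
opening: 0.139
grip_force: 60.7
```

```bash
python3 b.py 1
```

```text
NR t 15.4 xyz mm [ 2.2 -0.4 39.1] alpha -3.83 tilt 0.21 tau_n -0.03 F [-0.4 -2.8  7.2] T [-0.375  0.54  -0.03 ] op 0.1386827614815443 q [-0.6  -0.07 -0.94  0.21  0.03 -0.  ]
```

jog_arm([
  {"dx": 0,"dy": 0,"dz": 0,"rx": 0,"ry": 0,"rz": 0},
  {"dx": 0,"dy": 0,"dz": 0,"rx": 0,"ry": 0,"rz": 0},
  {"dx": 0,"dy": 0,"dz": 0,"rx": 0,"ry": 0,"rz": 0},
  {"dx": 0,"dy": 0,"dz": -3,"rx": 0,"ry": 0,"rz": 0},
  {"dx": 0,"dy": 0,"dz": -3,"rx": 0,"ry": 0,"rz": 0},
  {"dx": 0,"dy": 0,"dz": 0,"rx": 0,"ry": 0,"rz": -8.3},
  {"dx": 0,"dy": 0,"dz": 0,"rx": 0,"ry": 0,"rz": -8.3},
  {"dx": 0,"dy": 0,"dz": 0,"rx": 0,"ry": 0,"rz": -8.3},
  {"dx": 0,"dy": 0,"dz": 0,"rx": 0,"ry": 0,"rz": -8.3},
  {"dx": -3.2,"dy": 1.4,"dz": 0,"rx": 0,"ry": 0,"rz": 0},
  {"dx": -3.3,"dy": 1.4,"dz": 0,"rx": 0,"ry": 0,"rz": 0},
  {"dx": -3.3,"dy": 1.4,"dz": 0,"rx": 0,"ry": 0,"rz": 0},
  {"dx": -3.3,"dy": 1.4,"dz": 0,"rx": 0,"ry": 0,"rz": 0},
  {"dx": -3.2,"dy": 1.4,"dz": 0,"rx": 0,"ry": 0,"rz": 0},
  {"dx": 0,"dy": 0,"dz": 0,"rx": 0,"ry": 0,"rz": 0},
  {"dx": 0,"dy": 0,"dz": 0,"rx": 0,"ry": 0,"rz": 0},
  {"dx": 0,"dy": 0,"dz": 0,"rx": 0,"ry": 0,"rz": 0},
], fingers=55)

```text
clock: 17.1
eef_pos: [0.5656, -0.0994, 0.1996]
tool_rot: [0.209, 0.002, 0.971, -0.12]
force: [0.2, -0.4, -0.1]
opening: 0.551
grip_force: 0.0
```

```bash
python3 look.py 3 29.5 w5
```

```text
FL 29.5 0 shift cm [-0.27 -0.21  5.98] rot deg [-0.01 -0.12 -0.02] q [-0.25  0.01 -0.56  0.52 -0.12 -0.28]
FL t 17.1 xyz mm [-3.3  0.6 97.8] alpha 29.48 tilt 0.12 tau_n 0.025 F [ 0.3 -0.2 -0.3] T [-0.021  0.43   0.025] op 0.5507620967158477 q [-0.25  0.01 -0.56  0.52 -0.12 -0.28]
circ [[ 79. 212.  26.]
 [148. 149.  19.]
 [199. 229.  29.]
 [ 10. 281.  29.]
 [ 67. 121.  24.]]
[128. 174.  82. 102.] len 86.0 dist 32.0 ang 32.1
[187. 160. 223. 211.] len 62.0 dist 25.0 ang 35.0
```

View pics/w5v.png

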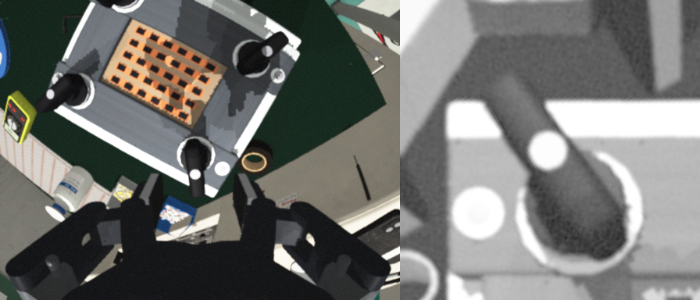

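The FL dot is at (148,149) of the patch and its bar lies at about 33°. I add 3.5° of turn and descend.

jog_arm([
  {"dx": -0.25,"dy": -0.2,"dz": 0,"rx": 0,"ry": 0,"rz": -3.5},
  {"dx": 0,"dy": 0,"dz": 3,"rx": 0,"ry": 0,"rz": 0},
  {"dx": 0,"dy": 0,"dz": 3,"rx": 0,"ry": 0,"rz": 0},
  {"dx": 0,"dy": 0,"dz": 0,"rx": 0,"ry": 0,"rz": 0},
  {"dx": 0,"dy": 0,"dz": 0,"rx": 0,"ry": 0,"rz": 0},
])

```text
clock: 17.65
eef_pos: [0.5921, -0.1156, 0.1484]
tool_rot: [0.205, -0.027, 0.97, -0.126]
force: [-0.8, -0.3, 0.1]
opening: 0.549
grip_force: 0.0
```

```bash
python3 b.py 3
```

```text
FL t 17.65 xyz mm [ 0.1 -0.4 38. ] alpha 32.93 tilt 0.14 tau_n 0.032 F [-0.4 -0.6  0.3] T [-0.     0.399  0.032] op 0.5494169171227038 q [-0.27  0.12 -0.59  0.39 -0.12 -0.35]
```

jog_arm([
  {"dx": 0,"dy": 0,"dz": 0,"rx": 0,"ry": 0,"rz": 0},
  {"dx": 0,"dy": 0,"dz": 0,"rx": 0,"ry": 0,"rz": 0},
  {"dx": 0,"dy": 0,"dz": 0,"rx": 0,"ry": 0,"rz": 0},
  {"dx": 0,"dy": 0,"dz": 0,"rx": 0,"ry": 0,"rz": 0},
  {"dx": 0,"dy": 0,"dz": 0,"rx": 0,"ry": 0,"rz": 0},
], fingers=0)

```text
clock: 18.15
eef_pos: [0.5941, -0.1149, 0.151]
tool_rot: [0.208, -0.028, 0.97, -0.126]
force: [-4.1, 3.2, 6.7]
opening: 0.144
grip_force: 58.8
```

```bash
python3 b.py 3
```

```text
FL t 18.15 xyz mm [ 2.5  1.3 39.6] alpha 33.0 tilt 0.16 tau_n 0.031 F [-1.5  0.8  8.3] T [0.139 0.737 0.031] op 0.14430073055367917 q [-0.27  0.12 -0.59  0.39 -0.12 -0.35]
```

jog_arm([
  {"dx": 0,"dy": 0,"dz": 0,"rx": 0,"ry": 0,"rz": 3},
])

```text
clock: 18.25
eef_pos: [0.5941, -0.115, 0.151]
tool_rot: [0.211, -0.002, 0.97, -0.121]
force: [-4.7, 2.4, 6.0]
opening: 0.143
grip_force: 58.8
```

```bash
python3 b.py 3
```

```text
FL t 18.25 xyz mm [ 2.6  1.2 39.6] alpha 29.93 tilt 0.17 tau_n 0.066 F [-1.8 -0.2  7.8] T [0.036 0.7   0.066] op 0.14281126279505477 q [-0.27  0.12 -0.59  0.39 -0.12 -0.3 ]
```

jog_arm([
  {"dx": 0,"dy": 0,"dz": 0,"rx": 0,"ry": 0,"rz": 3},
])

```text
clock: 18.35
eef_pos: [0.5942, -0.1151, 0.1511]
tool_rot: [0.214, 0.024, 0.97, -0.115]
force: [-3.9, 2.7, 6.4]
opening: 0.142
grip_force: 58.8
```

```bash
python3 b.py 3
```

```text
FL t 18.35 xyz mm [ 2.7  1.1 39.6] alpha 26.87 tilt 0.17 tau_n 0.014 F [-1.2  0.4  7.9] T [-0.001  0.703  0.014] op 0.14239679025283628 q [-0.27  0.12 -0.59  0.39 -0.12 -0.25]
```

jog_arm([
  {"dx": 0,"dy": 0,"dz": 0,"rx": 0,"ry": 0,"rz": 3},
])

```text
clock: 18.45
eef_pos: [0.5941, -0.1151, 0.1511]
tool_rot: [0.217, 0.05, 0.969, -0.11]
force: [-3.7, 1.6, 7.2]
opening: 0.139
grip_force: 58.8
```

```bash
python3 b.py 3
```

```text
FL t 18.45 xyz mm [ 2.7  1.1 39.6] alpha 23.87 tilt 0.17 tau_n 0.027 F [-0.2 -0.5  8.2] T [-0.069  0.701  0.027] op 0.13944271510483564 q [-0.27  0.12 -0.59  0.39 -0.12 -0.2 ]
```

jog_arm([
  {"dx": 0,"dy": 0,"dz": 0,"rx": 0,"ry": 0,"rz": 3},
])

```text
clock: 18.55
eef_pos: [0.5941, -0.1153, 0.1511]
tool_rot: [0.22, 0.075, 0.967, -0.104]
force: [-3.4, 0.8, 7.6]
opening: 0.139
grip_force: 58.8
```

```bash
python3 b.py 3
```

```text
FL t 18.55 xyz mm [ 2.7  0.9 39.6] alpha 20.86 tilt 0.18 tau_n 0.021 F [ 0.6 -1.   8.3] T [-0.162  0.699  0.021] op 0.13947864021170053 q [-0.27  0.12 -0.59  0.39 -0.12 -0.14]
```

jog_arm([
  {"dx": 0,"dy": 0,"dz": 0,"rx": 0,"ry": 0,"rz": 3},
])

```text
clock: 18.65
eef_pos: [0.5941, -0.1153, 0.1511]
tool_rot: [0.223, 0.1, 0.965, -0.098]
force: [-4.2, 0.8, 7.1]
opening: 0.14
grip_force: 58.8
```

```bash
python3 b.py 3
```

```text
FL t 18.65 xyz mm [ 2.8  0.9 39.6] alpha 17.86 tilt 0.18 tau_n 0.06 F [-0.3 -1.4  8.1] T [-0.237  0.621  0.06 ] op 0.13988617563312888 q [-0.27  0.12 -0.59  0.39 -0.12 -0.09]
```

jog_arm([
  {"dx": 0,"dy": 0,"dz": 0,"rx": 0,"ry": 0,"rz": 3},
])

```text
clock: 18.75
eef_pos: [0.5941, -0.1154, 0.1511]
tool_rot: [0.225, 0.126, 0.962, -0.093]
force: [-5.0, 0.8, 6.3]
opening: 0.146
grip_force: 59.2
```

```bash
python3 b.py 3
```

```text
FL t 18.75 xyz mm [ 2.8  0.8 39.6] alpha 14.86 tilt 0.18 tau_n 0.151 F [-1.2 -1.7  7.8] T [-0.297  0.664  0.151] op 0.14640427897275418 q [-0.27  0.12 -0.59  0.39 -0.12 -0.04]
```

jog_arm([
  {"dx": 0,"dy": 0,"dz": 0,"rx": 0,"ry": 0,"rz": 3},
])

```text
clock: 18.85
eef_pos: [0.5941, -0.1155, 0.1511]
tool_rot: [0.227, 0.151, 0.958, -0.087]
force: [-5.2, 0.2, 7.0]
opening: 0.142
grip_force: 59.1
```

```bash
python3 b.py 3
```

```text
FL t 18.85 xyz mm [ 2.8  0.7 39.6] alpha 11.86 tilt 0.19 tau_n 0.111 F [-0.8 -2.4  8.3] T [-0.356  0.664  0.111] op 0.14236221376007127 q [-0.27  0.12 -0.59  0.39 -0.12  0.01]
```

jog_arm([
  {"dx": 0,"dy": 0,"dz": 0,"rx": 0,"ry": 0,"rz": 3},
])

```text
clock: 18.95
eef_pos: [0.594, -0.1156, 0.1511]
tool_rot: [0.23, 0.176, 0.954, -0.081]
force: [-4.2, 0.7, 6.6]
opening: 0.143
grip_force: 59.2
```

```bash
python3 b.py 3
```

```text
FL t 18.95 xyz mm [ 2.9  0.6 39.6] alpha 8.86 tilt 0.2 tau_n 0.123 F [-0.5 -1.5  7.7] T [-0.436  0.651  0.123] op 0.1431643294216193 q [-0.27  0.12 -0.59  0.39 -0.12  0.07]
```

jog_arm([
  {"dx": 0,"dy": 0,"dz": 0,"rx": 0,"ry": 0,"rz": 7},
  {"dx": 0,"dy": 0,"dz": 0,"rx": 0,"ry": 0,"rz": 7},
  {"dx": 0,"dy": 0,"dz": 0,"rx": 0,"ry": 0,"rz": 7},
  {"dx": 0,"dy": 0,"dz": 0,"rx": 0,"ry": 0,"rz": 0},
])

```text
clock: 19.35
eef_pos: [0.5936, -0.1163, 0.1511]
tool_rot: [0.24, 0.347, 0.906, -0.038]
force: [-6.4, -0.8, 7.9]
opening: 0.141
grip_force: 58.9
```

```bash
python3 b.py 3
```

```text
FL t 19.35 xyz mm [ 2.8 -0.2 39.6] alpha -12.21 tilt 0.24 tau_n -0.002 F [-0.9 -3.9  9.3] T [-0.819  0.751 -0.002] op 0.1413705950386183 q [-0.27  0.12 -0.59  0.39 -0.12  0.43]
```

jog_arm([
  {"dx": 0,"dy": 0,"dz": 0,"rx": 0,"ry": 0,"rz": 0},
  {"dx": 0,"dy": 0,"dz": 0,"rx": 0,"ry": 0,"rz": 0},
  {"dx": 0,"dy": 0,"dz": 0,"rx": 0,"ry": 0,"rz": 0},
  {"dx": 0,"dy": 0,"dz": -3,"rx": 0,"ry": 0,"rz": 0},
  {"dx": 0,"dy": 0,"dz": -3,"rx": 0,"ry": 0,"rz": 0},
  {"dx": 0,"dy": 0,"dz": -3.6,"rx": 0,"ry": 0,"rz": -6},
  {"dx": 0,"dy": 0,"dz": 0,"rx": 0,"ry": 0,"rz": -6},
  {"dx": 2,"dy": -2.3,"dz": 0,"rx": 0,"ry": 0,"rz": 0},
  {"dx": 2,"dy": -2.3,"dz": 0,"rx": 0,"ry": 0,"rz": 0},
  {"dx": 2,"dy": -2.3,"dz": 0,"rx": 0,"ry": 0,"rz": 0},
  {"dx": 0,"dy": 0,"dz": 0,"rx": 0,"ry": 0,"rz": 0},
  {"dx": 0,"dy": 0,"dz": 0,"rx": 0,"ry": 0,"rz": 0},
], fingers=55)

```text
clock: 20.55
eef_pos: [0.4742, -0.1267, 0.2061]
tool_rot: [0.234, 0.25, 0.937, -0.062]
force: [0.2, 1.4, 0.3]
opening: 0.549
grip_force: 0.0
```

```bash
python3 - <<'E'
from go import *
o=r.get_obs();pose=np.r_[o['eef_pos'],o['tool_rot']];np.save('w6.npy',pose)
bedpose(0);to(0,-18.5,.045)
im=r.read_camera('wrist')[:,:,::-1].copy();cv2.imwrite('pics/w6.png',im)
sc=r.read_camera('scene')[:,:,::-1].copy();cv2.imwrite('pics/scene2.png',sc)
out=np.zeros((600,800,3),np.uint8);out[:384,:512]=im
sc0=cv2.imread('pics/scene0.png')
out[300:600,512:800]=0
for i,a in enumerate([sc0,sc]):
    out[i*300:(i+1)*300,512:800]=cv2.resize(a[148:298,178:322],(288,300),interpolation=cv2.INTER_CUBIC)
for k,(x,y) in enumerate([(0,384),(128,384),(256,384),(384,384)]):
    t=rect(im,pose,k,.006,half=.012,n=128,s=s,off=(0,SY[k]*.031));cv2.drawMarker(t,(64,64),(0,0,255),0,8);out[y:y+128,x:x+128]=t
cv2.imwrite('pics/w6v.png',out)
E
```

```text
NL t 20.55 xyz mm [ 51.6 -68.5 134.4] alpha -0.08 tilt 0.08 tau_n -0.028 F [-0.3  1.4  0.5] T [ 0.007  0.387 -0.028] op 0.5488460341378414 q [-0.39 -0.18 -0.72  0.54 -0.06  0.12]
NL -18.5 0.045 shift cm [5.18 6.84 5.13] rot deg [-1.000e-02  8.000e-02  1.842e+01] q [-0.39 -0.18 -0.72  0.54 -0.06  0.12]
```

View pics/w6v.png

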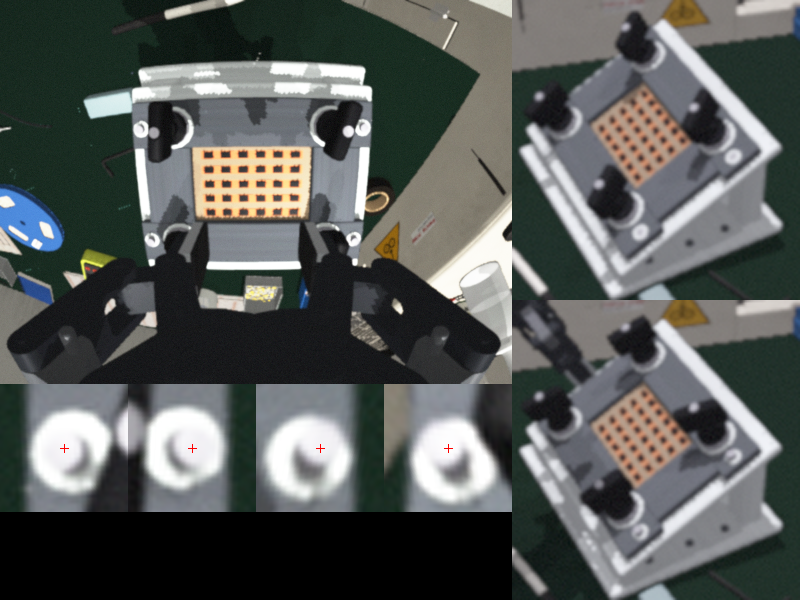

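All four pins now stand clear of their sleeves, and each grey pin face sits at the centre predicted for a 6 mm rise: (64,448), (192,448), (320,448) and (448,448). Every knob is snug, and the bystanders are untouched. The second pass starts at NL.

jog_arm([
  {"dx": 1.7,"dy": 2.3,"dz": 1.2,"rx": 0,"ry": 0,"rz": 0},
  {"dx": 1.7,"dy": 2.3,"dz": 1.2,"rx": 0,"ry": 0,"rz": 0},
  {"dx": 1.8,"dy": 2.2,"dz": 1.2,"rx": 0,"ry": 0,"rz": 0},
  {"dx": 0,"dy": 0,"dz": 0,"rx": 0,"ry": 0,"rz": 6.1},
  {"dx": 0,"dy": 0,"dz": 0,"rx": 0,"ry": 0,"rz": 6.1},
  {"dx": 0,"dy": 0,"dz": 0,"rx": 0,"ry": 0,"rz": 6.2},
  {"dx": 0,"dy": 0,"dz": 0,"rx": 0,"ry": 0,"rz": 0},
  {"dx": 0,"dy": 0,"dz": 0,"rx": 0,"ry": 0,"rz": 0},
])

```text
clock: 21.45
eef_pos: [0.4838, -0.0527, 0.1501]
tool_rot: [0.241, 0.394, 0.886, -0.024]
force: [1.3, 0.4, 0.5]
opening: 0.554
grip_force: 0.0
```

```bash
python3 look.py 0 -18.5 w7
```

```text
NL -18.5 0 shift cm [ 0.02 -0.07  6.03] rot deg [0.05 0.07 0.25] q [-0.18 -0.1  -0.81  0.4  -0.16  0.62]
NL t 21.45 xyz mm [ 0.3  0.5 98.3] alpha -18.25 tilt 0.08 tau_n 0.019 F [1.1 1.  0. ] T [-0.007  0.413  0.019] op 0.5539299719221408 q [-0.18 -0.1  -0.81  0.4  -0.16  0.62]
circ [[ 28. 214.  26.]
 [151. 149.  19.]
 [121. 239.  29.]
 [172.  88.  26.]
 [101. 191.  29.]]
[201.  81. 172. 173.] len 96.0 dist 27.0 ang -17.5
[ 82. 187. 111. 154.] len 44.0 dist 27.0 ang -40.6
[122. 153. 152.  67.] len 90.0 dist 26.0 ang -19.2
[176.   1. 175.  56.] len 55.0 dist 24.0 ang -0.8
[ 95. 235. 119. 157.] len 82.0 dist 27.0 ang -17.2
```

jog_arm([
  {"dx": 0,"dy": -0.1,"dz": 3,"rx": 0,"ry": 0,"rz": 0},
  {"dx": 0,"dy": 0,"dz": 3,"rx": 0,"ry": 0,"rz": 0},
  {"dx": 0,"dy": 0,"dz": 0,"rx": 0,"ry": 0,"rz": 0},
  {"dx": 0,"dy": 0,"dz": 0,"rx": 0,"ry": 0,"rz": 0},
  {"dx": 0,"dy": 0,"dz": 0,"rx": 0,"ry": 0,"rz": 0},
])

```text
clock: 22.0
eef_pos: [0.507, -0.0677, 0.0977]
tool_rot: [0.242, 0.396, 0.886, -0.024]
force: [0.8, 0.5, 0.4]
opening: 0.55
grip_force: 0.0
```

jog_arm([
  {"dx": 0,"dy": 0,"dz": 0,"rx": 0,"ry": 0,"rz": 0},
  {"dx": 0,"dy": 0,"dz": 0,"rx": 0,"ry": 0,"rz": 0},
  {"dx": 0,"dy": 0,"dz": 0,"rx": 0,"ry": 0,"rz": 0},
  {"dx": 0,"dy": 0,"dz": 0,"rx": 0,"ry": 0,"rz": 0},
  {"dx": 0,"dy": 0,"dz": 0,"rx": 0,"ry": 0,"rz": 0},
], fingers=0)

```text
clock: 22.5
eef_pos: [0.5074, -0.0674, 0.098]
tool_rot: [0.242, 0.396, 0.886, -0.023]
force: [-3.0, 2.9, 7.1]
opening: 0.14
grip_force: 60.9
```

```bash
python3 b.py 0
```

```text
NL t 22.5 xyz mm [ 0.4 -0.5 39.2] alpha -18.41 tilt 0.18 tau_n -0.004 F [-0.3  1.1  8.1] T [ 0.226  0.495 -0.004] op 0.1400061058919192 q [-0.21  0.03 -0.85  0.22 -0.14  0.6 ]
```

jog_arm([
  {"dx": 0,"dy": 0,"dz": 0,"rx": 0,"ry": 0,"rz": 6},
  {"dx": 0,"dy": 0,"dz": 0,"rx": 0,"ry": 0,"rz": 6},
  {"dx": 0,"dy": 0,"dz": 0,"rx": 0,"ry": 0,"rz": 6},
  {"dx": 0,"dy": 0,"dz": 0,"rx": 0,"ry": 0,"rz": 6},
])

```text
clock: 22.9
eef_pos: [0.5075, -0.0674, 0.098]
tool_rot: [0.242, 0.573, 0.783, 0.028]
force: [-3.2, 2.9, 6.5]
opening: 0.14
grip_force: 60.9
```

```bash
python3 b.py 0
```

```text
NL t 22.9 xyz mm [ 0.4 -0.5 39.2] alpha -42.64 tilt 0.18 tau_n 0.157 F [-0.7  0.9  7.7] T [0.199 0.525 0.157] op 0.14010942363562306 q [-0.21  0.03 -0.85  0.22 -0.14  1.02]
```

jog_arm([
  {"dx": 0,"dy": 0,"dz": 0,"rx": 0,"ry": 0,"rz": 2},
])

```text
clock: 23.0
eef_pos: [0.5074, -0.0674, 0.098]
tool_rot: [0.241, 0.586, 0.773, 0.032]
force: [-2.8, 2.7, 7.4]
opening: 0.139
grip_force: 60.9
```

```bash
python3 b.py 0
```

```text
NL t 23.0 xyz mm [ 0.4 -0.5 39.2] alpha -44.56 tilt 0.18 tau_n 0.092 F [0.1 1.  8.3] T [0.209 0.56  0.092] op 0.1394427761199982 q [-0.21  0.03 -0.85  0.22 -0.14  1.05]
```

jog_arm([
  {"dx": 0,"dy": 0,"dz": 0,"rx": 0,"ry": 0,"rz": 2},
])

```text
clock: 23.1
eef_pos: [0.5075, -0.0674, 0.098]
tool_rot: [0.241, 0.598, 0.763, 0.036]
force: [-2.7, 2.9, 6.3]
opening: 0.14
grip_force: 60.9
```

```bash
python3 b.py 0
```

```text
NL t 23.1 xyz mm [ 0.4 -0.5 39.2] alpha -46.48 tilt 0.18 tau_n 0.11 F [-0.3  1.2  7.3] T [0.146 0.46  0.11 ] op 0.140096355438386 q [-0.21  0.03 -0.85  0.22 -0.14  1.09]
```

jog_arm([
  {"dx": 0,"dy": 0,"dz": 0,"rx": 0,"ry": 0,"rz": 2},
])

```text
clock: 23.2
eef_pos: [0.5074, -0.0674, 0.098]
tool_rot: [0.24, 0.612, 0.753, 0.04]
force: [-2.9, 3.6, 6.1]
opening: 0.144
grip_force: 60.9
```

```bash
python3 b.py 0
```

```text
NL t 23.2 xyz mm [ 0.4 -0.5 39.2] alpha -48.48 tilt 0.18 tau_n 0.143 F [-1.   1.6  7.4] T [0.146 0.537 0.143] op 0.14356753458020674 q [-0.21  0.03 -0.85  0.22 -0.14  1.12]
```

jog_arm([
  {"dx": 0,"dy": 0,"dz": 0,"rx": 0,"ry": 0,"rz": 1.5},
])

```text
clock: 23.3
eef_pos: [0.5074, -0.0674, 0.0979]
tool_rot: [0.239, 0.621, 0.745, 0.043]
force: [-2.9, 2.0, 6.4]
opening: 0.142
grip_force: 62.6
```

```bash
python3 b.py 0
```

```text
NL t 23.3 xyz mm [ 0.4 -0.5 39.2] alpha -49.92 tilt 0.18 tau_n 0.684 F [-0.1  0.3  7.3] T [0.19  0.48  0.684] op 0.1418530124414299 q [-0.21  0.03 -0.85  0.22 -0.14  1.15]
```

jog_arm([
  {"dx": 0,"dy": 0,"dz": 0,"rx": 0,"ry": 0,"rz": 0.5},
  {"dx": 0,"dy": 0,"dz": 0,"rx": 0,"ry": 0,"rz": 0},
])

```text
clock: 23.5
eef_pos: [0.5075, -0.0674, 0.098]
tool_rot: [0.239, 0.624, 0.743, 0.044]
force: [-3.0, 2.2, 7.0]
opening: 0.138
grip_force: 63.8
```

jog_arm([
  {"dx": 0,"dy": 0,"dz": 0,"rx": 0,"ry": 0,"rz": 0},
  {"dx": 0,"dy": 0,"dz": 0,"rx": 0,"ry": 0,"rz": 0},
  {"dx": 0,"dy": 0,"dz": 0,"rx": 0,"ry": 0,"rz": 0},
  {"dx": 0,"dy": 0,"dz": -3,"rx": 0,"ry": 0,"rz": 0},
  {"dx": 0,"dy": 0,"dz": -3,"rx": 0,"ry": 0,"rz": 0},
  {"dx": 0,"dy": 0,"dz": 0,"rx": 0,"ry": 0,"rz": -7.4},
  {"dx": 0,"dy": 0,"dz": 0,"rx": 0,"ry": 0,"rz": -7.4},
  {"dx": 0,"dy": 0,"dz": 0,"rx": 0,"ry": 0,"rz": -7.4},
  {"dx": -3.2,"dy": -1.4,"dz": 0,"rx": 0,"ry": 0,"rz": 0},
  {"dx": -3.3,"dy": -1.4,"dz": 0,"rx": 0,"ry": 0,"rz": 0},
  {"dx": -3.3,"dy": -1.4,"dz": 0,"rx": 0,"ry": 0,"rz": 0},
  {"dx": -3.3,"dy": -1.4,"dz": 0,"rx": 0,"ry": 0,"rz": 0},
  {"dx": -3.2,"dy": -1.5,"dz": 0,"rx": 0,"ry": 0,"rz": 0},
  {"dx": 0,"dy": 0,"dz": 0,"rx": 0,"ry": 0,"rz": 0},
  {"dx": 0,"dy": 0,"dz": 0,"rx": 0,"ry": 0,"rz": 0},
  {"dx": 0,"dy": 0,"dz": 0,"rx": 0,"ry": 0,"rz": 0},
], fingers=55)

```text
clock: 25.1
eef_pos: [0.4964, -0.2221, 0.2002]
tool_rot: [0.241, 0.47, 0.849, -0.003]
force: [-0.0, 0.6, 0.1]
opening: 0.549
grip_force: 0.0
```

```bash
python3 look.py 2 -28.3 w8
```

```text
FR -28.3 0 shift cm [-0.2   0.14  5.99] rot deg [-0.03 -0.08  0.08] q [-0.58 -0.07 -0.64  0.51  0.03  0.43]
FR t 25.1 xyz mm [-2.3 -0.3 97.9] alpha -28.22 tilt 0.09 tau_n 0.025 F [-0.2  0.5  0.3] T [-0.005  0.434  0.025] op 0.5492191275450969 q [-0.58 -0.07 -0.64  0.51  0.03  0.43]
circ [[218. 209.  26.]
 [226. 248.  29.]
 [148. 148.  19.]
 [104. 233.  27.]
 [224. 113.  26.]]
[205.  93. 166. 173.] len 89.0 dist 24.0 ang -26.0
[133. 137. 115. 178.] len 45.0 dist -21.0 ang -23.7
[ 79. 224. 113. 156.] len 77.0 dist 30.0 ang -26.8
```

jog_arm([
  {"dx": -0.15,"dy": 0.1,"dz": 3,"rx": 0,"ry": 0,"rz": 0},
  {"dx": 0,"dy": 0,"dz": 3,"rx": 0,"ry": 0,"rz": 0},
  {"dx": 0,"dy": 0,"dz": 0,"rx": 0,"ry": 0,"rz": 0},
  {"dx": 0,"dy": 0,"dz": 0,"rx": 0,"ry": 0,"rz": 0},
  {"dx": 0,"dy": 0,"dz": 0,"rx": 0,"ry": 0,"rz": 0},
])

```text
clock: 25.65
eef_pos: [0.5234, -0.2372, 0.1502]
tool_rot: [0.243, 0.47, 0.849, -0.003]
force: [-0.3, -0.5, 0.4]
opening: 0.552
grip_force: 0.0
```

jog_arm([
  {"dx": 0,"dy": 0,"dz": 0,"rx": 0,"ry": 0,"rz": 0},
  {"dx": 0,"dy": 0,"dz": 0,"rx": 0,"ry": 0,"rz": 0},
  {"dx": 0,"dy": 0,"dz": 0,"rx": 0,"ry": 0,"rz": 0},
  {"dx": 0,"dy": 0,"dz": 0,"rx": 0,"ry": 0,"rz": 0},
  {"dx": 0,"dy": 0,"dz": 0,"rx": 0,"ry": 0,"rz": 0},
], fingers=0)

```text
clock: 26.15
eef_pos: [0.5236, -0.2378, 0.1506]
tool_rot: [0.243, 0.47, 0.849, -0.003]
force: [-2.5, 2.3, 5.8]
opening: 0.144
grip_force: 60.6
```

```bash
python3 b.py 2
```

```text
FR t 26.15 xyz mm [ 2.2 -0.4 39.4] alpha -28.21 tilt 0.16 tau_n 0.074 F [-0.2  0.8  6.7] T [0.262 0.563 0.074] op 0.14443978405250923 q [-0.58  0.05 -0.67  0.36  0.03  0.44]
```

jog_arm([
  {"dx": 0,"dy": 0,"dz": 0,"rx": 0,"ry": 0,"rz": 6},
  {"dx": 0,"dy": 0,"dz": 0,"rx": 0,"ry": 0,"rz": 6},
  {"dx": 0,"dy": 0,"dz": 0,"rx": 0,"ry": 0,"rz": 6},
  {"dx": 0,"dy": 0,"dz": 0,"rx": 0,"ry": 0,"rz": 6},
])

```text
clock: 26.55
eef_pos: [0.5233, -0.238, 0.1504]
tool_rot: [0.238, 0.638, 0.731, 0.048]
force: [-4.3, 3.5, 6.8]
opening: 0.144
grip_force: 60.9
```

```bash
python3 b.py 2
```

```text
FR t 26.55 xyz mm [ 1.9 -0.7 39.4] alpha -52.46 tilt 0.13 tau_n 0.147 F [-1.6  0.9  8.6] T [-0.052  0.686  0.147] op 0.14408494366688296 q [-0.58  0.05 -0.67  0.36  0.03  0.86]
```

jog_arm([
  {"dx": 0,"dy": 0,"dz": 0,"rx": 0,"ry": 0,"rz": 2},
])

```text
clock: 26.65
eef_pos: [0.5233, -0.238, 0.1505]
tool_rot: [0.237, 0.65, 0.72, 0.052]
force: [-4.9, 1.9, 6.6]
opening: 0.14
grip_force: 60.9
```

```bash
python3 b.py 2
```

```text
FR t 26.65 xyz mm [ 1.9 -0.7 39.4] alpha -54.38 tilt 0.14 tau_n 0.166 F [-1.5 -0.8  8.3] T [-0.087  0.746  0.166] op 0.14043142488510266 q [-0.58  0.05 -0.67  0.36  0.03  0.89]
```

jog_arm([
  {"dx": 0,"dy": 0,"dz": 0,"rx": 0,"ry": 0,"rz": 2},
])

```text
clock: 26.75
eef_pos: [0.5233, -0.238, 0.1504]
tool_rot: [0.237, 0.662, 0.709, 0.056]
force: [-5.2, 2.2, 6.2]
opening: 0.143
grip_force: 60.9
```

```bash
python3 b.py 2
```

```text
FR t 26.75 xyz mm [ 1.9 -0.7 39.4] alpha -56.3 tilt 0.13 tau_n 0.103 F [-2.  -0.7  8.1] T [-0.049  0.735  0.103] op 0.14295002107616334 q [-0.58  0.05 -0.67  0.36  0.03  0.93]
```

jog_arm([
  {"dx": 0,"dy": 0,"dz": 0,"rx": 0,"ry": 0,"rz": 2},
])

```text
clock: 26.85
eef_pos: [0.5232, -0.238, 0.1504]
tool_rot: [0.236, 0.674, 0.698, 0.06]
force: [-5.3, 2.3, 7.6]
opening: 0.141
grip_force: 62.0
```

```bash
python3 b.py 2
```

```text
FR t 26.85 xyz mm [ 1.8 -0.7 39.4] alpha -58.28 tilt 0.13 tau_n 0.514 F [-1.5 -0.7  9.4] T [-0.086  0.732  0.514] op 0.14083196568311726 q [-0.58  0.05 -0.67  0.36  0.03  0.96]
```

jog_arm([
  {"dx": 0,"dy": 0,"dz": 0,"rx": 0,"ry": 0,"rz": 0.8},
  {"dx": 0,"dy": 0,"dz": 0,"rx": 0,"ry": 0,"rz": 0},
])

```text
clock: 27.05
eef_pos: [0.5232, -0.238, 0.1505]
tool_rot: [0.235, 0.678, 0.694, 0.061]
force: [-5.3, 2.8, 7.5]
opening: 0.14
grip_force: 63.6
```

```bash
python3 b.py 2
```

```text
FR t 27.05 xyz mm [ 1.9 -0.8 39.4] alpha -58.95 tilt 0.14 tau_n 0.8 F [-1.7 -0.2  9.4] T [-0.126  0.77   0.8  ] op 0.13954345923054903 q [-0.58  0.05 -0.67  0.36  0.03  0.97]
```

jog_arm([
  {"dx": 0,"dy": 0,"dz": 0,"rx": 0,"ry": 0,"rz": 0},
  {"dx": 0,"dy": 0,"dz": 0,"rx": 0,"ry": 0,"rz": 0},
  {"dx": 0,"dy": 0,"dz": 0,"rx": 0,"ry": 0,"rz": 0},
  {"dx": 0,"dy": 0,"dz": -3,"rx": 0,"ry": 0,"rz": 0},
  {"dx": 0,"dy": 0,"dz": -3,"rx": 0,"ry": 0,"rz": 0},
  {"dx": 0,"dy": 0,"dz": 0,"rx": 0,"ry": 0,"rz": -7.9},
  {"dx": 0,"dy": 0,"dz": 0,"rx": 0,"ry": 0,"rz": -7.9},
  {"dx": 0,"dy": 0,"dz": 0,"rx": 0,"ry": 0,"rz": -7.9},
  {"dx": 0,"dy": 0,"dz": 0,"rx": 0,"ry": 0,"rz": -7.9},
  {"dx": 0,"dy": 0,"dz": 0,"rx": 0,"ry": 0,"rz": -7.9},
  {"dx": 0,"dy": 0,"dz": 0,"rx": 0,"ry": 0,"rz": -7.9},
  {"dx": 0,"dy": 0,"dz": 0,"rx": 0,"ry": 0,"rz": -7.9},
  {"dx": 2.8,"dy": -0.2,"dz": 0,"rx": 0,"ry": 0,"rz": 0},
  {"dx": 2.8,"dy": -0.2,"dz": 0,"rx": 0,"ry": 0,"rz": 0},
  {"dx": 2.8,"dy": -0.2,"dz": 0,"rx": 0,"ry": 0,"rz": 0},
  {"dx": 2.8,"dy": -0.1,"dz": 0,"rx": 0,"ry": 0,"rz": 0},
  {"dx": 0,"dy": 0,"dz": 0,"rx": 0,"ry": 0,"rz": 0},
  {"dx": 0,"dy": 0,"dz": 0,"rx": 0,"ry": 0,"rz": 0},
  {"dx": 0,"dy": 0,"dz": 0,"rx": 0,"ry": 0,"rz": 0},
], fingers=55)

```text
clock: 28.95
eef_pos: [0.4143, -0.1755, 0.1509]
tool_rot: [0.237, 0.279, 0.929, -0.055]
force: [0.2, 0.2, 0.7]
opening: 0.547
grip_force: 0.0
```

```bash
python3 look.py 1 -3.8 w9
```

```text
NR -3.8 0 shift cm [0.14 0.04 6.07] rot deg [-0.02  0.21  0.07] q [-0.61 -0.22 -0.9   0.4   0.04 -0.01]
NR t 28.95 xyz mm [ 1.2 -0.5 98.7] alpha -3.73 tilt 0.21 tau_n 0.012 F [0.4 0.3 0.6] T [0.068 0.396 0.012] op 0.5474961355443957 q [-0.61 -0.22 -0.9   0.4   0.04 -0.01]
circ [[151. 148.  20.]
 [247. 215.  25.]
 [143. 245.  26.]
 [155.  83.  26.]
 [ 53. 143.  15.]]
[181.  75. 177. 159.] len 84.0 dist 27.0 ang -3.1
[125. 136. 130.  69.] len 67.0 dist 26.0 ang -4.2
[117. 245. 121. 172.] len 74.0 dist 28.0 ang -3.0
```

jog_arm([
  {"dx": 0.15,"dy": 0,"dz": 3,"rx": 0,"ry": 0.2,"rz": 0},
  {"dx": 0,"dy": 0,"dz": 3,"rx": 0,"ry": 0,"rz": 0},
  {"dx": 0,"dy": 0,"dz": 0,"rx": 0,"ry": 0,"rz": 0},
  {"dx": 0,"dy": 0,"dz": 0,"rx": 0,"ry": 0,"rz": 0},
  {"dx": 0,"dy": 0,"dz": 0,"rx": 0,"ry": 0,"rz": 0},
])

```text
clock: 29.5
eef_pos: [0.4367, -0.188, 0.0969]
tool_rot: [0.235, 0.279, 0.929, -0.054]
force: [0.6, -0.3, 0.2]
opening: 0.546
grip_force: 0.0
```

jog_arm([
  {"dx": 0,"dy": 0,"dz": 0,"rx": 0,"ry": 0,"rz": 0},
  {"dx": 0,"dy": 0,"dz": 0,"rx": 0,"ry": 0,"rz": 0},
  {"dx": 0,"dy": 0,"dz": 0,"rx": 0,"ry": 0,"rz": 0},
  {"dx": 0,"dy": 0,"dz": 0,"rx": 0,"ry": 0,"rz": 0},
  {"dx": 0,"dy": 0,"dz": 0,"rx": 0,"ry": 0,"rz": 0},
], fingers=0)

```text
clock: 30.0
eef_pos: [0.4366, -0.1879, 0.097]
tool_rot: [0.235, 0.279, 0.929, -0.055]
force: [-3.7, 1.8, 6.3]
opening: 0.144
grip_force: 60.7
```

```bash
python3 b.py 1
```

```text
NR t 30.0 xyz mm [-1.6 -0.3 39.1] alpha -3.72 tilt 0.03 tau_n 0.031 F [-0.6 -0.3  7.5] T [0.    0.531 0.031] op 0.14437344827531476 q [-0.6  -0.07 -0.95  0.21  0.04 -0.  ]
```

jog_arm([
  {"dx": 0,"dy": 0,"dz": 0,"rx": 0,"ry": 0,"rz": 6},
  {"dx": 0,"dy": 0,"dz": 0,"rx": 0,"ry": 0,"rz": 6},
  {"dx": 0,"dy": 0,"dz": 0,"rx": 0,"ry": 0,"rz": 6},
  {"dx": 0,"dy": 0,"dz": 0,"rx": 0,"ry": 0,"rz": 6},
])

```text
clock: 30.4
eef_pos: [0.4373, -0.1872, 0.0971]
tool_rot: [0.242, 0.468, 0.85, -0.003]
force: [-0.3, 4.8, 7.5]
opening: 0.141
grip_force: 60.7
```

```bash
python3 b.py 1
```

```text
NR t 30.4 xyz mm [-1.3  0.7 39.2] alpha -27.91 tilt 0.14 tau_n 0.145 F [1.2 4.1 7.9] T [0.885 0.285 0.145] op 0.14148159793838103 q [-0.6  -0.07 -0.95  0.21  0.04  0.42]
```

jog_arm([
  {"dx": 0,"dy": 0,"dz": 0,"rx": 0,"ry": 0,"rz": 2},
])

```text
clock: 30.5
eef_pos: [0.4373, -0.1872, 0.0972]
tool_rot: [0.242, 0.482, 0.842, 0.001]
force: [-1.2, 4.2, 6.7]
opening: 0.141
grip_force: 60.6
```

```bash
python3 b.py 1
```

```text
NR t 30.5 xyz mm [-1.3  0.8 39.2] alpha -29.83 tilt 0.14 tau_n 0.13 F [0.4 3.  7.4] T [0.839 0.35  0.13 ] op 0.14071914168281283 q [-0.6  -0.07 -0.95  0.21  0.04  0.45]
```

jog_arm([
  {"dx": 0,"dy": 0,"dz": 0,"rx": 0,"ry": 0,"rz": 2},
])

```text
clock: 30.6
eef_pos: [0.4374, -0.1871, 0.0972]
tool_rot: [0.242, 0.496, 0.834, 0.006]
force: [-1.4, 5.2, 6.5]
opening: 0.139
grip_force: 60.8
```

```bash
python3 b.py 1
```

```text
NR t 30.6 xyz mm [-1.3  0.8 39.2] alpha -31.74 tilt 0.16 tau_n 0.229 F [-0.3  3.8  7.5] T [0.849 0.273 0.229] op 0.13943784344305005 q [-0.6  -0.07 -0.95  0.21  0.04  0.49]
```

jog_arm([
  {"dx": 0,"dy": 0,"dz": 0,"rx": 0,"ry": 0,"rz": 2},
])

```text
clock: 30.7
eef_pos: [0.4374, -0.187, 0.0972]
tool_rot: [0.242, 0.51, 0.826, 0.01]
force: [-0.6, 5.3, 6.9]
opening: 0.142
grip_force: 66.2
```

```bash
python3 b.py 1
```

```text
NR t 30.7 xyz mm [-1.3  0.9 39.2] alpha -33.67 tilt 0.16 tau_n 0.963 F [0.4 4.3 7.6] T [0.848 0.306 0.963] op 0.14242899250956814 q [-0.6  -0.07 -0.95  0.21  0.04  0.52]
```

jog_arm([
  {"dx": 0,"dy": 0,"dz": 0,"rx": 0,"ry": 0,"rz": 0},
  {"dx": 0,"dy": 0,"dz": 0,"rx": 0,"ry": 0,"rz": 0},
  {"dx": 0,"dy": 0,"dz": 0,"rx": 0,"ry": 0,"rz": 0},
  {"dx": 0,"dy": 0,"dz": -3,"rx": 0,"ry": 0,"rz": 0},
  {"dx": 0,"dy": 0,"dz": -3,"rx": 0,"ry": 0,"rz": 0},
  {"dx": 0,"dy": 0,"dz": 0,"rx": 0,"ry": 0,"rz": -7.2},
  {"dx": 0,"dy": 0,"dz": 0,"rx": 0,"ry": 0,"rz": -7.2},
  {"dx": 0,"dy": 0,"dz": 0,"rx": 0,"ry": 0,"rz": -7.2},
  {"dx": -1.6,"dy": 3.2,"dz": 0,"rx": 0,"ry": 0,"rz": 0},
  {"dx": -1.6,"dy": 3.2,"dz": 0,"rx": 0,"ry": 0,"rz": 0},
  {"dx": -1.6,"dy": 3.2,"dz": 0,"rx": 0,"ry": 0,"rz": 0},
  {"dx": -1.6,"dy": 3.2,"dz": 0,"rx": 0,"ry": 0,"rz": 0},
  {"dx": -1.5,"dy": 3.1,"dz": 0,"rx": 0,"ry": 0,"rz": 0},
  {"dx": 0,"dy": 0,"dz": 0,"rx": 0,"ry": 0,"rz": 0},
  {"dx": 0,"dy": 0,"dz": 0,"rx": 0,"ry": 0,"rz": 0},
  {"dx": 0,"dy": 0,"dz": 0,"rx": 0,"ry": 0,"rz": 0},
], fingers=55)

```text
clock: 32.3
eef_pos: [0.5641, -0.1018, 0.1992]
tool_rot: [0.237, 0.347, 0.907, -0.037]
force: [0.4, -0.1, -0.8]
opening: 0.55
grip_force: 0.0
```

```bash
python3 look.py 3 -12.2 w10
```

```text
FL -12.2 0 shift cm [-0.33  0.3   5.94] rot deg [-0.12 -0.28  0.08] q [-0.26  0.01 -0.56  0.53 -0.12  0.44]
FL t 32.3 xyz mm [-3.6 -2.2 97.4] alpha -12.12 tilt 0.3 tau_n -0.045 F [-0.1  0.1 -0.9] T [ 0.021  0.47  -0.045] op 0.5504377232928773 q [-0.26  0.01 -0.56  0.53 -0.12  0.44]
circ [[ 35. 218.  26.]
 [149. 151.  19.]
 [130. 247.  26.]
 [ 98. 239.  21.]
 [103. 206.  29.]]
[181. 107. 172. 166.] len 60.0 dist 25.0 ang -8.5
[104. 243. 112. 192.] len 52.0 dist 32.0 ang -8.2
```

jog_arm([
  {"dx": -0.2,"dy": 0.25,"dz": 3,"rx": 0,"ry": 0,"rz": -1},
  {"dx": 0,"dy": 0,"dz": 2.9,"rx": 0,"ry": 0,"rz": 0},
  {"dx": 0,"dy": 0,"dz": 0,"rx": 0,"ry": 0,"rz": 0},
  {"dx": 0,"dy": 0,"dz": 0,"rx": 0,"ry": 0,"rz": 0},
  {"dx": 0,"dy": 0,"dz": 0,"rx": 0,"ry": 0,"rz": 0},
])

```text
clock: 32.85
eef_pos: [0.5922, -0.115, 0.1505]
tool_rot: [0.238, 0.339, 0.909, -0.039]
force: [0.8, 0.1, 0.7]
opening: 0.549
grip_force: 0.0
```

jog_arm([
  {"dx": 0,"dy": 0,"dz": 0,"rx": 0,"ry": 0,"rz": 0},
  {"dx": 0,"dy": 0,"dz": 0,"rx": 0,"ry": 0,"rz": 0},
  {"dx": 0,"dy": 0,"dz": 0,"rx": 0,"ry": 0,"rz": 0},
  {"dx": 0,"dy": 0,"dz": 0,"rx": 0,"ry": 0,"rz": 0},
  {"dx": 0,"dy": 0,"dz": 0,"rx": 0,"ry": 0,"rz": 0},
], fingers=0)

```text
clock: 33.35
eef_pos: [0.5923, -0.1152, 0.1507]
tool_rot: [0.238, 0.339, 0.909, -0.04]
force: [-6.0, -1.3, 5.7]
opening: 0.142
grip_force: 69.6
```

```bash
python3 b.py 3
```

```text
FL t 33.35 xyz mm [ 1.2  0.1 40. ] alpha -11.14 tilt 0.1 tau_n -0.007 F [-1.4 -4.1  7.1] T [-0.533  0.603 -0.007] op 0.14247896460210324 q [-0.27  0.12 -0.59  0.39 -0.12  0.42]
```

jog_arm([
  {"dx": 0,"dy": 0,"dz": 0,"rx": 0,"ry": 0,"rz": 6},
  {"dx": 0,"dy": 0,"dz": 0,"rx": 0,"ry": 0,"rz": 6},
  {"dx": 0,"dy": 0,"dz": 0,"rx": 0,"ry": 0,"rz": 6},
  {"dx": 0,"dy": 0,"dz": 0,"rx": 0,"ry": 0,"rz": 6},
])

```text
clock: 33.75
eef_pos: [0.5922, -0.1153, 0.1506]
tool_rot: [0.241, 0.522, 0.818, 0.011]
force: [-6.6, -2.0, 6.3]
opening: 0.147
grip_force: 69.7
```

```bash
python3 b.py 3
```

```text
FL t 33.75 xyz mm [ 1.1 -0.  40. ] alpha -35.37 tilt 0.13 tau_n 0.163 F [-1.2 -5.   7.8] T [-0.767  0.671  0.163] op 0.14660344417361512 q [-0.27  0.12 -0.59  0.39 -0.12  0.84]
```

jog_arm([
  {"dx": 0,"dy": 0,"dz": 0,"rx": 0,"ry": 0,"rz": 2},
  {"dx": 0,"dy": 0,"dz": 0,"rx": 0,"ry": 0,"rz": 2},
])

```text
clock: 33.95
eef_pos: [0.5922, -0.1153, 0.1506]
tool_rot: [0.241, 0.549, 0.8, 0.019]
force: [-5.9, -1.0, 6.6]
opening: 0.14
grip_force: 69.7
```

```bash
python3 b.py 3
```

```text
FL t 33.95 xyz mm [ 1.1 -0.  40. ] alpha -39.21 tilt 0.13 tau_n 0.12 F [-0.9 -3.8  8. ] T [-0.741  0.651  0.12 ] op 0.14037601307600833 q [-0.27  0.12 -0.59  0.39 -0.12  0.91]
```

jog_arm([
  {"dx": 0,"dy": 0,"dz": 0,"rx": 0,"ry": 0,"rz": 2},
])

```text
clock: 34.05
eef_pos: [0.5922, -0.1153, 0.1506]
tool_rot: [0.24, 0.563, 0.79, 0.023]
force: [-5.9, 0.0, 6.2]
opening: 0.144
grip_force: 70.5
```

```bash
python3 b.py 3
```

```text
FL t 34.05 xyz mm [ 1.1 -0.  40. ] alpha -41.18 tilt 0.13 tau_n 0.626 F [-1.6 -2.9  7.9] T [-0.698  0.607  0.626] op 0.14411914388936864 q [-0.27  0.12 -0.59  0.39 -0.12  0.94]
```

jog_arm([
  {"dx": 0,"dy": 0,"dz": 0,"rx": 0,"ry": 0,"rz": 0.5},
  {"dx": 0,"dy": 0,"dz": 0,"rx": 0,"ry": 0,"rz": 0},
])

```text
clock: 34.25
eef_pos: [0.5922, -0.1153, 0.1506]
tool_rot: [0.24, 0.566, 0.788, 0.024]
force: [-7.3, -1.1, 5.5]
opening: 0.141
grip_force: 70.8
```

jog_arm([
  {"dx": 0,"dy": 0,"dz": 0,"rx": 0,"ry": 0,"rz": 0},
  {"dx": 0,"dy": 0,"dz": 0,"rx": 0,"ry": 0,"rz": 0},
  {"dx": 0,"dy": 0,"dz": 0,"rx": 0,"ry": 0,"rz": 0},
  {"dx": 0,"dy": 0,"dz": -3,"rx": 0,"ry": 0,"rz": 0},
  {"dx": 0,"dy": 0,"dz": -3,"rx": 0,"ry": 0,"rz": 0},
  {"dx": 0,"dy": 0,"dz": -3.6,"rx": 0,"ry": 0,"rz": -8.3},
  {"dx": 0,"dy": 0,"dz": 0,"rx": 0,"ry": 0,"rz": -8.3},
  {"dx": 0,"dy": 0,"dz": 0,"rx": 0,"ry": 0,"rz": -8.3},
  {"dx": 0,"dy": 0,"dz": 0,"rx": 0,"ry": 0,"rz": -8.3},
  {"dx": 0,"dy": 0,"dz": 0,"rx": 0,"ry": 0,"rz": -8.3},
  {"dx": 2,"dy": -2.3,"dz": 0,"rx": 0,"ry": 0,"rz": 0},
  {"dx": 2,"dy": -2.3,"dz": 0,"rx": 0,"ry": 0,"rz": 0},
  {"dx": 2,"dy": -2.3,"dz": 0,"rx": 0,"ry": 0,"rz": 0},
  {"dx": 0,"dy": 0,"dz": 0,"rx": 0,"ry": 0,"rz": 0},
  {"dx": 0,"dy": 0,"dz": 0,"rx": 0,"ry": 0,"rz": 0},
], fingers=55)

```text
clock: 35.75
eef_pos: [0.4731, -0.1261, 0.2064]
tool_rot: [0.233, 0.251, 0.938, -0.062]
force: [0.7, -0.2, 0.1]
opening: 0.548
grip_force: 0.0
```

```bash
python3 - <<'E'
from go import *
o=r.get_obs();pose=np.r_[o['eef_pos'],o['tool_rot']]
bedpose(0)
im=r.read_camera('wrist')[:,:,::-1].copy();cv2.imwrite('pics/w11.png',im)
sc=r.read_camera('scene')[:,:,::-1].copy()
out=np.zeros((600,800,3),np.uint8);out[:384,:512]=im
out[0:300,512:800]=cv2.resize(sc[148:298,178:322],(288,300),interpolation=cv2.INTER_CUBIC)
for k in range(4):
    x,y=k*128,400
    t=rect(im,pose,k,.012,half=.012,n=128,s=s,off=(0,SY[k]*.031));cv2.drawMarker(t,(64,64),(0,0,255),0,8);out[y:y+128,x:x+128]=t
cv2.imwrite('pics/w11v.png',out)
E
```

```text
NL t 35.75 xyz mm [ 50.7 -68.5 135.3] alpha -0.19 tilt 0.12 tau_n 0.02 F [ 0.7  0.2 -0.3] T [0.034 0.431 0.02 ] op 0.5475371816672997 q [-0.39 -0.18 -0.72  0.55 -0.06  0.12]
```

View pics/w11v.png

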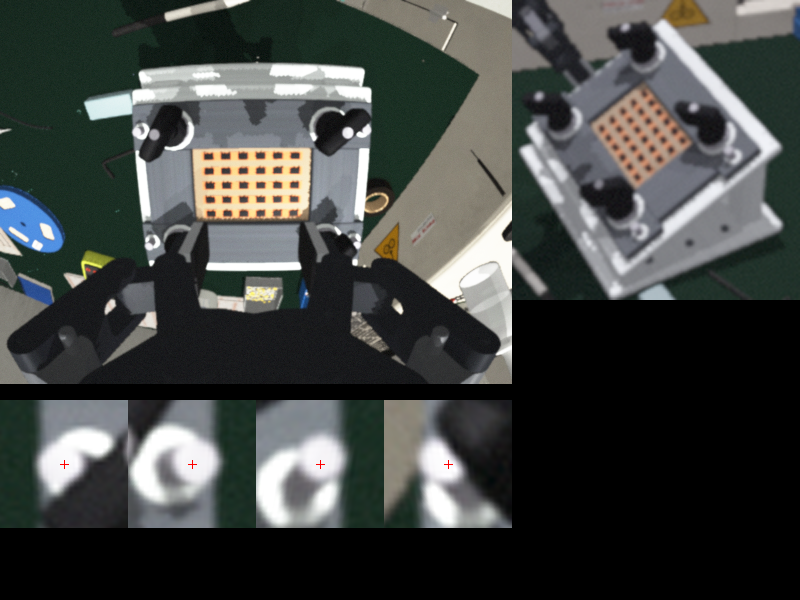

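Every pin head sits at the centre predicted for a 12 mm rise, the bystanders have not moved, and the gripper is clear of everything. I'm handing in.

```bash
python3 -c "
from plant import r
print(r.finish_job())"
```

```text
the job is handed in; nothing more can be done
None
```

I tightened all four knobs crosswise (near left, far right, near right, far left), first to snug and then fully against their stops, and handed the job in after about 36 s. The last camera check showed all four pins fully out, and the things round the stand had not moved.

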